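# Set a seed-bottle carrier to rights for the germination cabinet

### The arm

A 7-joint arm with a two-finger parallel gripper is mounted at the origin on the work surface. World frame = base frame: x ahead of the robot, y to its left, z up, the work surface at z = 0. Lengths are in m, angles in rad, forces in N, time in s.
With the tool pointing down it reaches from about 0.425 to 1.025 m from the base axis. Payload 9.4 kg.
Tool frame: the origin (TCP) lies on the mounting face of the last link; the fingertips stand nose_length ahead of it and the grasp point (between the pads) lies 167 mm ahead of it (nose_length is the distance from the TCP to the fingertips, in m); y points along the fingers, z is the direction in which the jaws open and shut, and the axes are right-handed (so a half turn about y gives the same grasp; the last joint's range is limited). The gripper opens to 93 mm and grips with 3 to 60 N. Pads are 15 mm wide; open, the fingers measure 128 mm over their backs; the gripper's body (75 mm by 188 mm) begins 65 mm behind the grasp point.
Start: joints at [-1.222, 0.599, -0.003, 1.599, 0.002, 0.943, -0.08], TCP at [0.299, 0.66, 0.405] pointing down, gripper open.
Joint ranges: [-2.57, 2.57], [-0.35, 1.97], [-1.29, 1.29], [0.11, 2.56], [-1.05, 4.19], [0.11, 1.86], [-2.63, 2.63]. Speed limits (rad/s): [2.22, 2.22, 3.01, 3.01, 3.14, 3.14, 3.14].

### API

Orientations are given as a 3x3 rotation matrix whose columns are the frame's x, y, z axes.
In Python, from workcell import * gives the robot as it stands. The module is installed in compiled form; this text tells all that it offers.
- The arm moves only by the tool carry_out, never from a script. Its argument "commands" is a list of rows, each a list of 4 numbers: the shift along the tool's x, y, z in mm, then the turn about the tool's y in rad. In form: [[dx, dy, dz, turn], ...]. A call has 1 to 10 rows; each row shifts and turns the pose as measured when the row begins, along the tool's axes as they then stand; what a row does not reach is not made up. A row lasts 1/10 s, in which the tool goes at most 50 mm and 8.59 degrees, less where a joint would pass 70% of its speed; a pose out of reach is approached as far as the arm can. A call is refused whole if a number of a shift passes 50 or a number of a turn 0.15, either way. A call with a gripper value outside its range is refused whole. "jaw" is the opening, from -1 (shut) to 1 (fully open), set as the call begins (left out, the last holds). The fingers move at their own pace and stop on an object; "squeeze" is the grip in N (left out, the last holds). Time passes only in rows, so rows that do not move let the fingers close. It gives the time, the measured TCP pose, the force and the opening at its end, in the units of the state.
- get_obs(): the state, without advancing time (a new reading comes with each control period).
- camera(name): name is "side" or "top"; returns (picture, depth): 420x560x3 uint8, blue, green, red; 420x560 float32, m along the optical axis (not along the pixel's ray), 0 where there is no reading.
- camera_info(name): a dict with "K" (3x3 intrinsics, pixels), "view" (4x4, takes a point from world to camera coordinates). Camera axes: x right, y down, z forward; pixel columns grow to the right and rows downward; lengths in m; the calibration is good to about 2 mm. A picture is of the moment at which its call begins. camera_info takes no time and is no camera call.
- sign_off(): hands the job in, once; it reports no verdict.
The state is a dict: "time_s": time; "q": joint angles; "dq": joint speeds; "joint_efforts": joint torques, N m; "position": TCP position; "eef_rot": TCP orientation; "contact_force": force on the tool from outside, world axes, zero at the start; "ft_torque": the same for the moment, N m; "finger_gap": finger opening in m.
Only numpy, scipy, OpenCV 4.12 (cv2) and the standard library are available. Lean on these libraries where they do the work, as an engineer would, in place of code of your own. Each camera call takes 0.05 s, during which the arm holds its last target.

### The job

Get the carrier of seed bottles ready for the cabinet: stand every toppled bottle upright in the lane, stopper up, among those already standing, and press the stopper of every bottle fully home. Put each of the two temperature loggers standing on the bench, one to a pocket and right way up, into the block at the end of the carrier until it rests on the pocket's floor. Everything must be left standing free in its place, and the beaker and boxes beyond the carrier left alone.

Things in the scene. Friction and masses are not known exactly. Their poses are not given: they have to be found in the camera images.
- carrier: White plastic carrier fixed to the bench, 150 mm wide (x). Origin at bench height; x across the lane, y along it. Lane floor 6 mm above the origin, y = -250 to 275 mm; low lips (inner faces x = +/-69 mm, and at y = -250) rise 4 mm above the floor. At the +y end (y 275 to 359 mm) a block 38 mm high with two square pockets.
- pocket_near (a point): Centre of the floor of the block's pocket at carrier x = -36 mm, y = 317 mm. Square pocket 58 x 58 mm, 28 mm deep, sides along the carrier's x and y; its mouth is 28 mm above this point.
- pocket_far (a point): The same for the second pocket, at carrier x = +36 mm, y = 317 mm.
- bottle1: Amber square bottle, paper band, 0.3 kg. Origin: middle of its square body, 50 x 50 mm (x, y) by 86 mm (z); z points from base to stopper. Origin above the carrier's: 49 mm standing, 31 mm lying. Neck radius 16 mm, 12 mm long. Starts lying on a side across the lane, stopper towards or away from the robot, turned up to 0.16 rad. May be absent.
- bottle2: Amber square bottle, paper band, 0.3 kg. Origin: middle of its square body, 50 x 50 mm (x, y) by 86 mm (z); z points from base to stopper. Origin above the carrier's: 49 mm standing, 31 mm lying. Neck radius 16 mm, 12 mm long. Starts standing in the lane.
- bottle3: Amber square bottle, paper band, 0.3 kg. Origin: middle of its square body, 50 x 50 mm (x, y) by 86 mm (z); z points from base to stopper. Origin above the carrier's: 49 mm standing, 31 mm lying. Neck radius 16 mm, 12 mm long. Starts lying on a side across the lane, stopper towards or away from the robot, turned up to 0.16 rad. May be absent.
- bottle4: Amber square bottle, paper band, 0.3 kg. Origin: middle of its square body, 50 x 50 mm (x, y) by 86 mm (z); z points from base to stopper. Origin above the carrier's: 49 mm standing, 31 mm lying. Neck radius 16 mm, 12 mm long. Starts standing in the lane.
- bottle5: Amber square bottle, paper band, 0.3 kg. Origin: middle of its square body, 50 x 50 mm (x, y) by 86 mm (z); z points from base to stopper. Origin above the carrier's: 49 mm standing, 31 mm lying. Neck radius 16 mm, 12 mm long. Starts lying on a side across the lane, stopper towards or away from the robot, turned up to 0.16 rad. May be absent.
- stopper1 (a joint): Round black rubber stopper of bottle1: how far it is pressed in, m. 0 fully up, 0.010 fully home (flange on the neck, no gap); starts at 0 to 0.003. Slides along the bottle's z against 5 N friction, stays where left. Flat top, radius 20 mm, 75 mm from the bottle's origin when up, 65 mm when home.
- stopper2 (a joint): Round black rubber stopper of bottle2: how far it is pressed in, m. 0 fully up, 0.010 fully home (flange on the neck, no gap); starts at 0 to 0.003. Slides along the bottle's z against 5 N friction, stays where left. Flat top, radius 20 mm, 75 mm from the bottle's origin when up, 65 mm when home.
- stopper3 (a joint): Round black rubber stopper of bottle3: how far it is pressed in, m. 0 fully up, 0.010 fully home (flange on the neck, no gap); starts at 0 to 0.003. Slides along the bottle's z against 5 N friction, stays where left. Flat top, radius 20 mm, 75 mm from the bottle's origin when up, 65 mm when home.
- stopper4 (a joint): Round black rubber stopper of bottle4: how far it is pressed in, m. 0 fully up, 0.010 fully home (flange on the neck, no gap); starts at 0 to 0.003. Slides along the bottle's z against 5 N friction, stays where left. Flat top, radius 20 mm, 75 mm from the bottle's origin when up, 65 mm when home.
- stopper5 (a joint): Round black rubber stopper of bottle5: how far it is pressed in, m. 0 fully up, 0.010 fully home (flange on the neck, no gap); starts at 0 to 0.003. Slides along the bottle's z against 5 N friction, stays where left. Flat top, radius 20 mm, 75 mm from the bottle's origin when up, 65 mm when home.
- logger1: Grey cylindrical temperature logger, 50 mm diameter, 70 mm high, 0.15 kg, weighted dark metal foot, black band near its top. Origin: centre of its underside; z up through the top. Starts standing on the bench beyond the carrier's -y end.
- logger2: Grey cylindrical temperature logger, 50 mm diameter, 70 mm high, 0.15 kg, weighted dark metal foot, black band near its top. Origin: centre of its underside; z up through the top. Starts standing on the bench beyond the carrier's -y end.
- beaker: Clear plastic beaker, 80 mm diameter, 100 mm high, standing on the bench beyond the carrier. Origin: centre of its underside. Not part of the job.
- carton: Cardboard carton, 100 x 160 x 70 mm, standing on the bench beyond the carrier. Origin: centre of its underside. Not part of the job.
- dish_box: White box, 100 x 130 x 55 mm, standing on the bench beyond the carrier. Origin: centre of its underside. Not part of the job.
Things that resemble listed ones, but are neither listed nor needed, are in the scene too. What is shaped like the bottle1 but green or turquoise is not meant.

How it is judged:
By the outcome, as a careful person would: the job done as asked, in the order asked, and still so for the second after the job is handed in, with the robot touching nothing.
Of bottle1, bottle3, bottle5 only 2 to 3 are there at a start; the rules pass over those that are not, and their reading is None.
At some moment in a run one of logger1, logger2 may be knocked a few centimetres aside while the robot is not near it.
Once in a run the grip may slacken for a moment while it holds something.
It also fails if it takes over 210 s, if anything falls off the work surface, if the arm or the gripper's body presses on something with over 40 N, if the wrist force passes 120 N, or if a joint passes its speed limit or range.

## Working session

There is one attempt and no reset: what is moved stays moved. The work goes in short steps, Python scripts to look and compute and a tool call to move; the robot and the scene stay as the last step left them, time stands still between calls to the robot, and variables do not carry over. Pictures are saved under pics/ and viewed, and the job is handed in when it is done.

Besides the shell and the picture viewer there is one more tool, called after "Call:" as a command line: name --pt "numbers of a row" for each row, then --argument value for the rest. carry_out: Moves the arm, as the interface text tells. Its arguments: {"type":"object","properties":{"commands":{"type":"array"},"jaw":{"type":"number"},"squeeze":{"type":"number"}},"required":["commands"]}

```bash
mkdir -p pics; ls; python3 - <<'E'
from workcell import *
import cv2, numpy as np
o=get_obs()
for k,v in o.items(): print(k,np.round(v,4).tolist())
for n in("top","side"):
    p,d=camera(n); cv2.imwrite(f"pics/{n}0.png",p); np.save(f"{n}0.npy",d)
    i=camera_info(n); print(n,np.round(i["K"],2).tolist(),np.round(i["view"],4).tolist())
E
```

```text
pics
time_s 0.0
q [-1.2217, 0.6001, -0.0025, 1.6001, 0.0018, 0.9429, -0.0798]
dq [-0.0006, -0.0001, -0.0017, 0.0004, -0.0009, -0.0021, -0.0005]
joint_efforts [0.0005, -76.5073, 1.4978, -25.2346, -0.0524, 0.0172, 0.0002]
position [0.2994, 0.6601, 0.4039]
eef_rot [[0.9107, -0.0005, 0.413], [-0.413, -0.0014, 0.9107], [0.0001, -1.0, -0.0015]]
contact_force [0.1057, 0.4304, -0.6936]
ft_torque [0.0356, -0.056, -0.0648]
finger_gap 0.0929
top [[417.31, 0.0, 279.89], [0.0, 417.31, 207.14], [0.0, 0.0, 1.0]] [[0.006, -1.0, -0.0072, -0.0392], [-0.9985, -0.0056, -0.0542, 0.5611], [0.0541, 0.0075, -0.9985, 1.002], [0.0, 0.0, 0.0, 1.0]]
side [[391.17, 0.0, 287.66], [0.0, 391.17, 210.06], [0.0, 0.0, 1.0]] [[0.9273, -0.374, -0.013, -0.5386], [-0.2842, -0.6812, -0.6746, 0.1603], [0.2435, 0.6293, -0.738, 1.068], [0.0, 0.0, 0.0, 1.0]]
```

View pics/top0.png

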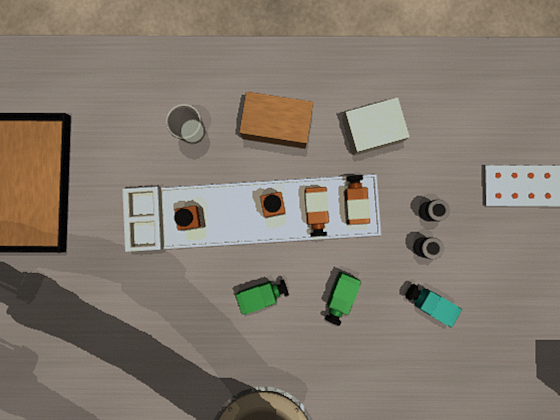

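View pics/side0.png

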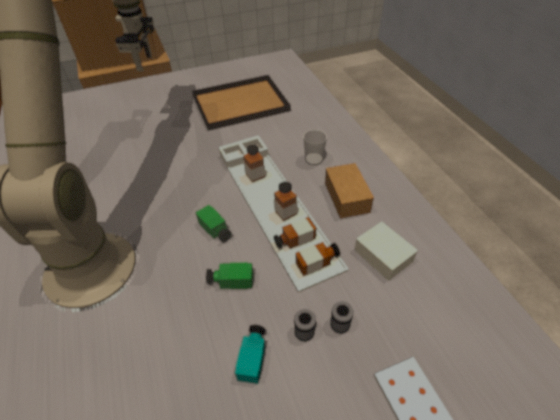

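```bash
cat > h.py <<'E'
from workcell import *
import cv2, numpy as np
def cloud(n,save=None):
    p,d=camera(n)
    if save: cv2.imwrite(f"pics/{save}.png",p)
    return p,d,w(n,d)
def w(n,d):
    i=camera_info(n);K=np.array(i["K"]);V=np.array(i["view"])
    v,u=np.mgrid[:420,:560]
    c=np.stack([(u-K[0,2])/K[0,0]*d,(v-K[1,2])/K[1,1]*d,d],-1)
    X=(c-V[:3,3])@V[:3,:3]; X[d<=0]=np.nan
    return X
def proj(n,P):
    i=camera_info(n);K=np.array(i["K"]);V=np.array(i["view"])
    c=np.atleast_2d(P)@V[:3,:3].T+V[:3,3]; q=c@K.T
    return q[:,:2]/q[:,2:]
E
python3 - <<'E'
import workcell; print([x for x in dir(workcell) if x[0]!='_'])
from h import *
d=np.load("top0.npy");p=cv2.imread("pics/top0.png");X=w("top",d)
H=np.nan_to_num(X[...,2])
im=cv2.resize(p[160:265,110:460],None,fx=2.2,fy=2.2,interpolation=cv2.INTER_CUBIC);cv2.imwrite("pics/crop0.png",im)
b=np.median(H[260:330,450:540]);print("bench",b, np.median(H[340:400,20:90]))
def rep(name,box,lo,hi):
    r0,r1,c0,c1=box
    m=np.zeros(H.shape,bool);m[r0:r1,c0:c1]=True;m&=(H>lo)&(H<hi)
    pts=X[m]; 
    r=cv2.minAreaRect((pts[:,:2]*1000).astype(np.float32));print(name,m.sum(),np.round(r[0],1),np.round(r[1],1),round(r[2],2),"z",np.round(np.percentile(pts[:,2],[5,50,95])*1000,1))
rep("block",(180,260,115,170),.028,.05)
rep("carrier",(165,265,115,390),.004,.05)
rep("b_a top",(190,245,160,215),.09,.2)
rep("b_a body",(190,245,160,215),.07,.1)
rep("b_b top",(185,225,250,295),.11,.2)
rep("b_b body",(185,225,250,295),.07,.1)
rep("l1",(180,240,298,335),.02,.2);rep("l1top",(180,240,298,335),.052,.2)
rep("l2",(165,240,340,374),.02,.2);rep("l2top",(165,240,340,374),.052,.2)
rep("g1",(190,225,410,455),.05,.2)
rep("g2",(230,265,405,455),.05,.2)
E
```

```text
['IKError', 'camera', 'camera_info', 'get_obs', 'nose_length', 'sign_off']
bench -0.000638426967606201 -0.00013968475122756998
block 1179 [530.1 295.7] [149.8  86.2] 3.89 z [31.8 37.4 40.5]
carrier 11444 [543.8  33.7] [243.7 673.7] 1.48 z [ 4.4  7.2 38.9]
b_a top 446 [532.2 175.4] [49.2 48.7] 10.18 z [ 90.8 122.1 125.8]
b_a body 268 [532.  175.3] [49.9 50.6] 10.05 z [76.3 91.2 94.5]
b_b top 256 [563.4 -18.4] [37.3 37.1] 44.51 z [119.6 122.2 124.7]
b_b body 237 [563.8 -18.3] [50.2 49.8] 11.75 z [87.  91.4 93.9]
l1 983 [ 549.2 -123. ] [115.1  50.9] 4.53 z [39.1 55.1 58.2]
l1top 777 [ 549.7 -123. ] [114.3  50.8] 4.47 z [52.9 55.7 58.3]
l2 1037 [ 578.6 -217.2] [116.1  51.7] 3.69 z [35.8 55.1 58.3]
l2top 772 [ 563.8 -218. ] [85.9 51.2] 4.91 z [52.9 55.8 58.5]
g1 417 [ 552.9 -399.4] [49.3 48.5] 87.52 z [57.4 69.5 72.7]
g2 420 [ 465.3 -384.1] [48.4 49. ] 0.45 z [58.2 69.3 72.2]
```

View pics/crop0.png

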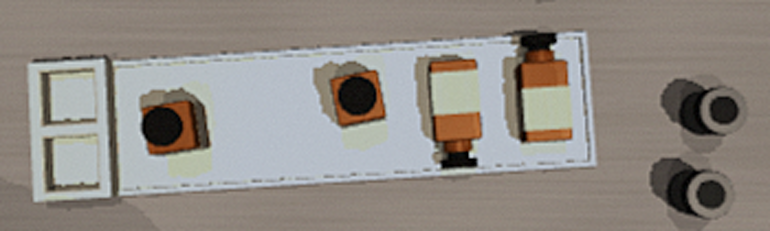

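```bash
cat >> h.py <<'E'
def rel(x,y,z,yaw=None,pr=True):
    """shift in tool axes (mm) to bring GRASP point to world x,y,z (mm); yaw = angle (deg) of tool z axis"""
    o=get_obs();R=np.array(o["eef_rot"]);P=np.array(o["position"])*1000
    g=P+167*R[:,1]
    D=np.array([x,y,z])-g
    a=np.degrees(np.arctan2(R[1,2],R[0,2]))
    print("t",round(o["time_s"],2),"grasp",g.round(1),"yaw",round(a,2),"gap",round(o["finger_gap"]*1000,1),"F",np.round(o["contact_force"],1))
    print("tool shift",(R.T@D).round(1), "" if yaw is None else ("turn",round(-np.radians((yaw-a+90)%180-90),4)))
E
python3 - <<'E'
from h import *
print(nose_length)
rel(592,-217,200,94.2)
# lane edges: lip pixels at height
d=np.load("top0.npy");X=w("top",d);H=np.nan_to_num(X[...,2])
m=np.zeros(H.shape,bool);m[165:265,118:385]=1;m&=(H>.004)&(H<.05)
m=cv2.morphologyEx(m.astype(np.uint8),cv2.MORPH_OPEN,np.ones((3,3)))
n,l,s,c=cv2.connectedComponentsWithStats(m);k=1+s[1:,4].argmax()
pts=X[l==k][:,:2]*1000
r=cv2.minAreaRect(pts.astype(np.float32));print(r)
side=cv2.imread("pics/side0.png");cv2.imwrite("pics/sl0.png",cv2.resize(side[280:350,270:370],None,fx=6,fy=6,interpolation=cv2.INTER_CUBIC))
E
```

```text
0.1861
t 0.1 grasp [299.4 659.9 237. ] yaw 65.6 gap 93.0 F [0.2 0.2 0.1]
tool shift [ 628.7   38.  -677.6] ('turn', np.float64(-0.4991))
((540.96044921875, 139.92291259765625), (150.01284790039062, 398.4697265625), 3.9283769130706787)
```

View pics/sl0.png

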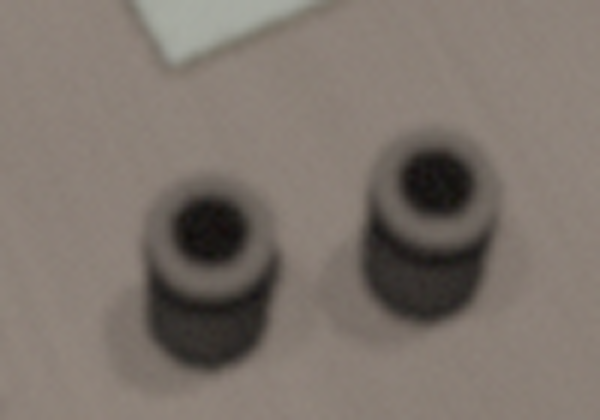

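Call:
carry_out --pt "0 0 0 -0.125" --pt "0 0 0 -0.125" --pt "0 0 0 -0.125" --pt "0 0 0 -0.124" --pt "0 0 0 0" --jaw 1 --squeeze 15

```text
time_s: 0.6
position: [0.2988, 0.6597, 0.4013]
eef_rot: [[0.996, -0.002, -0.092], [0.092, -0.006, 0.996], [-0.002, -1.0, -0.006]]
contact_force: [0.5, 0.0, 0.4]
finger_gap: 0.0929
```

```bash
python3 -c "
from h import *
rel(592,-217,200,94.2)"
```

```text
t 0.6 grasp [298.5 658.8 234.3] yaw 95.28 gap 92.9 F [0.5 0.  0.4]
tool shift [ 211.7   38.8 -898.9] ('turn', np.float64(0.0189))
```

Call:
carry_out --pt "15 0 -45 0.019" --pt "15 0 -45 0" --pt "15 0 -45 0" --pt "15 0 -45 0" --pt "15 0 -45 0" --pt "15 0 -45 0" --pt "15 0 -45 0" --pt "15 0 -45 0" --pt "15 0 -45 0" --pt "15 0 -45 0"

```text
time_s: 1.6
position: [0.4766, 0.2095, 0.3993]
eef_rot: [[0.999, -0.006, -0.041], [0.041, -0.003, 0.999], [-0.006, -1.0, -0.003]]
contact_force: [0.5, 0.6, -0.1]
finger_gap: 0.0933
```

Call:
carry_out --pt "10 0 -45 0" --pt "10 0 -45 0" --pt "10 0 -45 0" --pt "8 0 -45 0" --pt "8 0 -45 0" --pt "8 0 -45 0" --pt "8 0 -45 0" --pt "0 0 -40 0" --pt "0 0 -30 0" --pt "0 0 0 0"

```text
time_s: 2.6
position: [0.549, -0.1981, 0.3999]
eef_rot: [[1.0, -0.003, 0.012], [-0.012, -0.004, 1.0], [-0.003, -1.0, -0.004]]
contact_force: [0.5, 0.7, -0.8]
finger_gap: 0.0929
```

```bash
python3 -c "
from h import *
rel(592,-217,90,94.2)"
```

```text
t 2.6 grasp [ 548.5 -198.7  232.9] yaw 89.3 gap 92.9 F [ 0.5  0.7 -0.8]
tool shift [ 44.2 142.8 -17.2] ('turn', np.float64(-0.0855))
```

Call:
carry_out --pt "22 0 -9 -0.086" --pt "22 0 -8 0" --pt "0 35 0 0" --pt "0 35 0 0" --pt "0 35 0 0" --pt "0 35 0 0" --pt "0 0 0 0" --jaw 0.55

```text
time_s: 3.3
position: [0.5957, -0.2112, 0.2565]
eef_rot: [[0.999, 0.001, -0.054], [0.054, -0.002, 0.999], [0.0, -1.0, -0.002]]
contact_force: [-0.0, 0.1, -0.2]
finger_gap: 0.0721
```

```bash
python3 -c "
from h import *
rel(591,-219,32,94.3)"
```

```text
t 3.3 grasp [ 595.8 -211.7   89.5] yaw 93.08 gap 72.1 F [-0.   0.1 -0.2]
tool shift [-5.2 57.5 -6.9] ('turn', np.float64(-0.0212))
```

Call:
carry_out --pt "-5 0 -7 -0.021" --pt "0 0 0 0" --pt "0 25 0 0" --pt "0 20 0 0" --pt "0 12 0 0" --pt "0 0 0 0"

```text
time_s: 3.9
position: [0.5938, -0.2196, 0.2077]
eef_rot: [[0.997, 0.012, -0.072], [0.072, -0.006, 0.997], [0.012, -1.0, -0.007]]
contact_force: [0.1, -0.2, 1.0]
finger_gap: 0.072
```

```bash
python3 -c "
from h import *
rel(591,-219,32,94.3)
for n in('top','side'): cloud(n,n+'1')
import cv2
a=cv2.imread('pics/top1.png')[150:270,230:420];b=cv2.imread('pics/side1.png')[170:300,230:400]
cv2.imwrite('pics/m1.png',np.hstack([cv2.resize(a,(400,300)),cv2.resize(b,(400,300))]))"
```

```text
t 3.9 grasp [ 595.8 -220.6   40.7] yaw 94.1 gap 72.0 F [ 0.1 -0.2  1. ]
tool shift [-4.8  8.7  2. ] ('turn', np.float64(-0.0035))
```

View pics/m1.png

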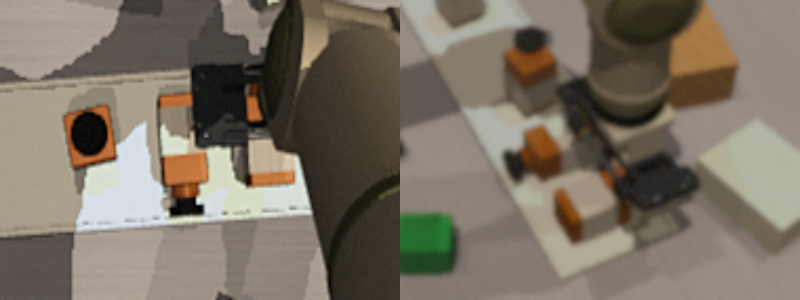

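Call:
carry_out --pt "-3 9 2 0" --pt "0 0 0 0"

```text
time_s: 4.2
position: [0.5914, -0.2182, 0.2012]
eef_rot: [[0.997, 0.017, -0.071], [0.071, -0.007, 0.997], [0.016, -1.0, -0.008]]
contact_force: [0.9, -1.2, -0.5]
finger_gap: 0.0719
```

Call:
carry_out --pt "0 0 0 0" --pt "0 0 0 0" --pt "0 0 0 0" --pt "0 0 0 0" --pt "0 0 0 0" --pt "0 0 0 0" --jaw -1 --squeeze 12

```text
time_s: 4.8
position: [0.5916, -0.2181, 0.2021]
eef_rot: [[0.997, 0.017, -0.071], [0.071, -0.007, 0.997], [0.017, -1.0, -0.009]]
contact_force: [-0.5, 0.7, 0.6]
finger_gap: 0.05
```

```bash
python3 -c "
from h import *
rel(591,-219,72,94.3)"
```

```text
t 4.8 grasp [ 594.5 -219.3   35.1] yaw 94.08 gap 50.0 F [-0.5  0.7  0.6]
tool shift [ -2.9 -36.9   0.2] ('turn', np.float64(-0.0038))
```

Call:
carry_out --pt "0 -12 0 0" --pt "2 -12 0 0" --pt "4 -12 0 0" --pt "0 0 0 0"

```text
time_s: 5.2
position: [0.5973, -0.2173, 0.2413]
eef_rot: [[0.997, 0.017, -0.071], [0.071, -0.007, 0.997], [0.016, -1.0, -0.008]]
contact_force: [0.7, 0.8, -1.4]
finger_gap: 0.0501
```

```bash
cat > look.py <<'E'
import sys
from h import *
rel(*map(float,sys.argv[2:5])) if len(sys.argv)>4 else rel(0,0,0)
t=sys.argv[1]
a,_,_=cloud('top','t'+t);b,_,_=cloud('side','s'+t)
cv2.imwrite('pics/m%s.png'%t,np.hstack([cv2.resize(a[150:270,230:420],(400,300)),cv2.resize(b[160:300,220:400],(400,311))[:300]]))
E
python3 look.py 2
```

```text
t 5.2 grasp [ 600.2 -218.5   74.3] yaw 94.08 gap 50.1 F [ 0.7  0.8 -1.4]
tool shift [-584.2   62.5  261.3]
```

View pics/m2.png

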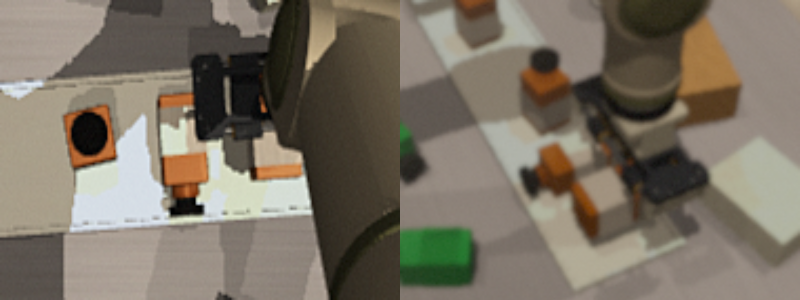

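Call:
carry_out --pt "15 -2 0 0" --pt "15 -3 0 0" --pt "-10 -3 0 0" --pt "-10 -2 0 0" --pt "-10 0 0 0" --pt "-12 0 0 0" --pt "-12 0 0 0" --pt "0 0 0 0"

```text
time_s: 6.1
position: [0.5651, -0.2194, 0.2476]
eef_rot: [[0.998, 0.007, -0.07], [0.07, -0.006, 0.998], [0.007, -1.0, -0.006]]
contact_force: [-0.6, -1.1, -3.0]
finger_gap: 0.05
```

```bash
python3 look.py 3
```

```text
t 6.1 grasp [ 566.3 -220.4   80.6] yaw 93.99 gap 50.0 F [-0.6 -1.1 -3. ]
tool shift [-550.2   75.1  259.7]
```

View pics/m3.png

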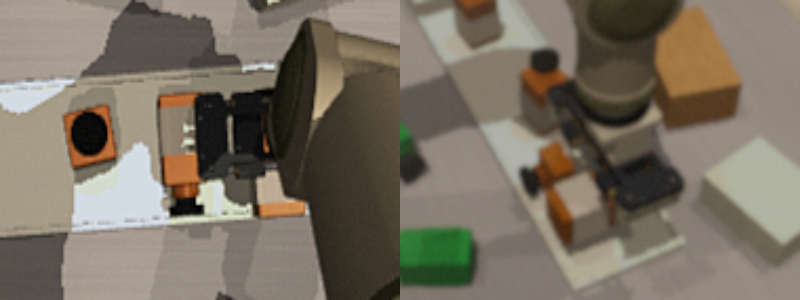

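```bash
cat > prof.py <<'E'
import sys
from h import *
y0,y1,x0,x1=map(float,sys.argv[1:5])
for n in("top","side"):
    p,d,X=cloud(n);X=X*1000
    m=(X[...,1]>y0)&(X[...,1]<y1)&(X[...,0]>x0)&(X[...,0]<x1)&(X[...,2]>9)&(X[...,2]<170)
    b,g,r=[p[...,i].astype(int) for i in range(3)]
    m&=(r>b+12)   # orange or paper
    q=X[m]
    print(n,len(q))
    for x in range(int(x0),int(x1),8):
        s=q[(q[:,0]>=x)&(q[:,0]<x+8)]
        if len(s)>2: print(x,len(s),"z",np.percentile(s[:,2],[2,50,98]).round(0),"y",np.percentile(s[:,1],[2,98]).round(0))
E
python3 prof.py -250 -185 440 620
```

```text
top 356
488 38 z [  9.  39. 102.] y [-233. -185.]
496 78 z [ 57. 100. 104.] y [-246. -197.]
504 86 z [ 64. 101. 104.] y [-244. -196.]
512 46 z [ 53. 100. 105.] y [-222. -196.]
520 57 z [ 56. 100. 104.] y [-219. -195.]
528 35 z [ 99. 102. 169.] y [-217. -188.]
552 5 z [ 97.  99. 100.] y [-207. -204.]
side 808
488 61 z [ 9. 68. 99.] y [-238. -197.]
496 121 z [ 10.  92. 102.] y [-250. -203.]
504 76 z [ 57. 100. 103.] y [-249. -200.]
512 76 z [ 53. 100. 103.] y [-250. -199.]
520 86 z [ 53.  99. 103.] y [-250. -199.]
528 109 z [ 53. 100. 166.] y [-249. -190.]
536 119 z [ 57. 101. 168.] y [-248. -193.]
544 88 z [ 53. 100. 169.] y [-248. -195.]
552 52 z [ 51.  92. 141.] y [-247. -186.]
560 16 z [ 24.  87. 124.] y [-249. -193.]
568 4 z [ 99. 101. 103.] y [-196. -194.]
```

Call:
carry_out --pt "0 12 0 0" --pt "0 12 0 0" --pt "0 0 0 0" --pt "0 0 0 0" --squeeze 6

```text
time_s: 6.7
position: [0.5698, -0.2184, 0.2209]
eef_rot: [[0.997, 0.012, -0.072], [0.072, -0.006, 0.997], [0.011, -1.0, -0.006]]
contact_force: [0.6, -0.3, -1.7]
finger_gap: 0.0501
```

```bash
python3 prof.py -250 -185 440 620 | grep -E "496|504|520|536|side|top" ; python3 -c "
from h import *
rel(0,0,0)"
```

```text
top 355
496 61 z [30. 73. 76.] y [-243. -197.]
504 100 z [37. 73. 76.] y [-245. -196.]
520 54 z [27. 74. 78.] y [-218. -194.]
536 17 z [ 73. 134. 138.] y [-212. -193.]
side 848
496 134 z [11. 57. 75.] y [-249. -203.]
504 72 z [32. 72. 76.] y [-250. -200.]
520 86 z [25. 72. 76.] y [-249. -200.]
536 118 z [ 28.  74. 143.] y [-248. -192.]
t 6.8 grasp [ 571.7 -219.3   54.3] yaw 94.15 gap 50.2 F [ 0.6 -0.7 -2.8]
tool shift [-554.9   46.3  260.5]
```

Still level at 6 N; try 4 N, then 3 N.

Call:
carry_out --pt "0 0 0 0" --pt "0 0 0 0" --pt "0 0 0 0" --squeeze 4

```text
time_s: 7.1
position: [0.5699, -0.2185, 0.2218]
eef_rot: [[0.997, 0.013, -0.072], [0.072, -0.006, 0.997], [0.012, -1.0, -0.007]]
contact_force: [0.1, 0.8, -2.8]
finger_gap: 0.0498
```

```bash
python3 prof.py -250 -185 440 620 | grep -E "496|504|520|536|side|top" ; python3 -c "
from h import *
rel(0,0,0)"
```

```text
top 347
496 58 z [29. 74. 77.] y [-243. -197.]
504 99 z [38. 74. 78.] y [-245. -196.]
520 56 z [28. 75. 78.] y [-219. -194.]
536 12 z [ 74. 103. 141.] y [-213. -193.]
side 839
496 129 z [10. 57. 76.] y [-250. -203.]
504 69 z [30. 74. 76.] y [-249. -203.]
520 83 z [27. 74. 77.] y [-250. -199.]
536 114 z [ 26.  75. 145.] y [-249. -192.]
t 7.2 grasp [ 572.  -219.5   54.8] yaw 94.14 gap 49.9 F [-0.3 -0.  -2.2]
tool shift [-555.3   46.3  260.6]
```

Call:
carry_out --pt "0 0 0 0" --pt "0 0 0 0" --pt "0 0 0 0" --squeeze 3

```text
time_s: 7.5
position: [0.5698, -0.2186, 0.2222]
eef_rot: [[0.997, 0.013, -0.072], [0.072, -0.006, 0.997], [0.012, -1.0, -0.007]]
contact_force: [-0.8, -0.2, -2.4]
finger_gap: 0.0501
```

```bash
python3 prof.py -250 -185 440 620 | grep -E "496|504|520|536|side|top" ; python3 -c "
from h import *
rel(0,0,0)"
```

```text
top 358
496 59 z [48. 54. 58.] y [-244. -197.]
504 95 z [19. 57. 60.] y [-244. -196.]
520 57 z [10. 61. 64.] y [-222. -194.]
536 12 z [ 62.  67. 140.] y [-216. -194.]
side 808
496 63 z [14. 53. 57.] y [-249. -203.]
504 74 z [15. 55. 58.] y [-250. -202.]
520 88 z [12. 59. 65.] y [-250. -200.]
536 122 z [ 16.  65. 149.] y [-249. -192.]
t 7.6 grasp [ 572.  -219.5   55.2] yaw 94.14 gap 49.9 F [-0.4 -0.1 -2.5]
tool shift [-555.3   46.4  260.7]
```

Call:
carry_out --pt "0 -3 0 0" --pt "0 -3 0 0" --pt "0 -3 0 0" --pt "0 -3 0 0" --pt "0 -3 0 0" --pt "0 0 0 0"

```text
time_s: 8.2
position: [0.57, -0.2185, 0.2391]
eef_rot: [[0.997, 0.014, -0.072], [0.072, -0.006, 0.997], [0.014, -1.0, -0.007]]
contact_force: [0.3, 0.5, -0.2]
finger_gap: 0.0499
```

```bash
python3 look.py 4;python3 prof.py -250 -185 440 620 
```

```text
t 8.2 grasp [ 572.4 -219.6   72.1] yaw 94.14 gap 49.9 F [ 0.3  0.5 -0.2]
tool shift [-556.    62.5  260.9] 
top 198
488 24 z [ 9. 11. 14.] y [-245. -190.]
512 13 z [12. 53. 56.] y [-224. -196.]
520 64 z [13. 55. 58.] y [-226. -190.]
528 42 z [ 12.  55. 160.] y [-224. -185.]
536 21 z [ 53. 151. 155.] y [-221. -195.]
560 4 z [55. 56. 57.] y [-212. -209.]
584 3 z [56. 57. 57.] y [-207. -207.]
608 14 z [45. 47. 50.] y [-218. -208.]
616 6 z [13. 40. 42.] y [-219. -195.]
side 734
488 19 z [ 9. 10. 12.] y [-241. -192.]
512 67 z [10. 34. 55.] y [-238. -200.]
520 97 z [12. 52. 58.] y [-249. -202.]
528 86 z [ 19.  55. 154.] y [-249. -190.]
536 110 z [ 11.  56. 159.] y [-248. -193.]
544 105 z [ 10.  55. 169.] y [-248. -190.]
552 92 z [ 12.  55. 128.] y [-248. -186.]
560 83 z [ 13.  54. 118.] y [-248. -191.]
568 29 z [11. 33. 57.] y [-246. -222.]
576 13 z [11. 22. 32.] y [-244. -243.]
584 11 z [ 9. 19. 31.] y [-245. -242.]
592 13 z [12. 22. 31.] y [-244. -242.]
600 7 z [ 11.  22. 144.] y [-243. -242.]
```

View pics/m4.png

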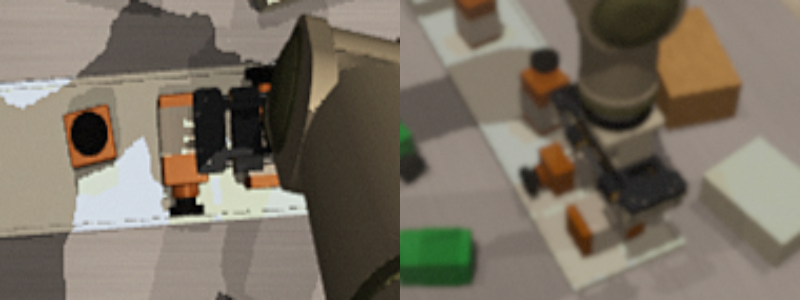

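Call:
carry_out --pt "0 0 0 0" --pt "0 0 0 0" --pt "0 -30 0 0" --pt "0 -40 0 0" --pt "0 -40 0 0" --pt "-40 -20 0 0" --pt "-40 0 0 0" --pt "-40 0 0 0" --pt "-40 0 0 0" --pt "0 0 0 0" --jaw 0.5

```text
time_s: 9.4
position: [0.4035, -0.2288, 0.3697]
eef_rot: [[0.997, 0.012, -0.074], [0.074, -0.006, 0.997], [0.011, -1.0, -0.007]]
contact_force: [0.6, 0.2, -0.2]
finger_gap: 0.0697
```

```bash
python3 look.py 5;python3 - <<'E'
from h import *
p,d,X=cloud("top");H=np.nan_to_num(X[...,2]*1000)
m=(H>20)&(H<70)&(X[...,1]>-.27)&(X[...,1]<-.17)&(X[...,0]>.48)&(X[...,0]<.68)
r=cv2.minAreaRect((X[m][:,:2]*1000).astype(np.float32));print(r)
E
```

```text
t 9.4 grasp [ 405.5 -229.8  202.7] yaw 94.24 gap 69.7 F [ 0.6  0.2 -0.2]
tool shift [-389.6  196.5  260.5] 
((576.40966796875, -216.57504272460938), (115.6557388305664, 51.606109619140625), 4.174688816070557)
```

View pics/m5.png

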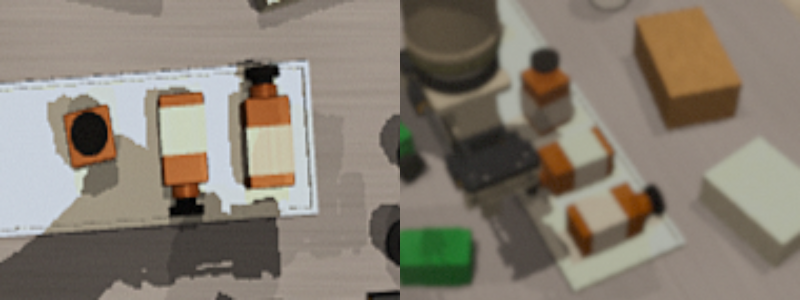

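Call:
carry_out --pt "45 0 0 0" --pt "45 0 0 0" --pt "45 0 0 0" --pt "45 0 0 0" --pt "40 20 0 0" --pt "0 40 0 0" --pt "0 40 0 0" --pt "0 20 0 0" --pt "0 0 0 0" --jaw 0.35 --squeeze 10

```text
time_s: 10.45
position: [0.653, -0.2052, 0.2457]
eef_rot: [[0.996, 0.026, -0.086], [0.086, -0.005, 0.996], [0.025, -1.0, -0.007]]
contact_force: [-0.3, 0.8, 0.8]
finger_gap: 0.0628
```

```bash
python3 -c "
from h import *
rel(628,-213,34,94.2)"
```

```text
t 10.45 grasp [ 657.3 -205.9   78.7] yaw 94.91 gap 62.8 F [-0.3  0.8  0.8]
tool shift [-30.9  44.   -4.2] ('turn', np.float64(0.0123))
```

Call:
carry_out --pt "-20 0 -4 0.012" --pt "-10 0 0 0" --pt "0 0 0 0" --pt "0 15 0 0" --pt "0 15 0 0" --pt "0 8 0 0" --pt "0 0 0 0"

```text
time_s: 11.15
position: [0.6295, -0.2096, 0.2058]
eef_rot: [[0.996, 0.032, -0.077], [0.078, -0.004, 0.997], [0.032, -0.999, -0.007]]
contact_force: [0.3, -0.0, 0.2]
finger_gap: 0.0627
```

```bash
python3 -c "
from h import *
rel(628,-213,34,94.2)"
```

```text
t 11.15 grasp [ 634.9 -210.2   38.9] yaw 94.44 gap 62.7 F [ 0.3 -0.   0.2]
tool shift [-7.3  4.6 -2.2] ('turn', np.float64(0.0042))
```

Call:
carry_out --pt "-7 5 -2 0" --pt "0 0 0 0"

```text
time_s: 11.35
position: [0.6225, -0.2121, 0.1994]
eef_rot: [[0.996, 0.031, -0.078], [0.078, -0.004, 0.997], [0.031, -1.0, -0.006]]
contact_force: [-1.0, 0.5, 0.6]
finger_gap: 0.063
```

Call:
carry_out --pt "0 0 0 0" --pt "0 0 0 0" --pt "0 0 0 0" --pt "0 0 0 0" --pt "0 0 0 0" --pt "0 0 0 0" --jaw -1

```text
time_s: 11.95
position: [0.6226, -0.2125, 0.2004]
eef_rot: [[0.996, 0.032, -0.078], [0.078, -0.004, 0.997], [0.032, -0.999, -0.007]]
contact_force: [0.2, 0.2, -1.6]
finger_gap: 0.0396
```

```bash
python3 look.py 6 628 -213 34
```

```text
t 11.95 grasp [ 628.  -213.3   33.5] yaw 94.45 gap 39.6 F [ 0.2  0.2 -1.6]
tool shift [ 0.1 -0.5  0.3]
```

View pics/m6.png

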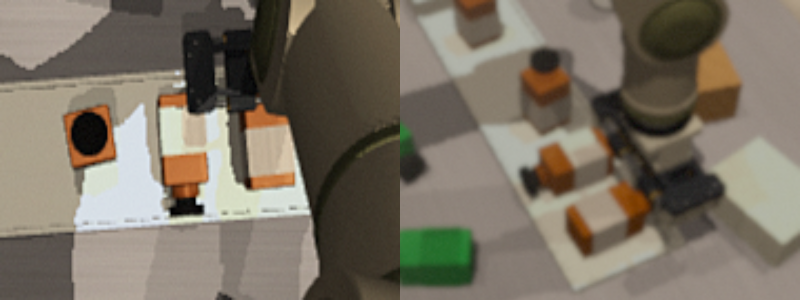

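Call:
carry_out --pt "0 -10 0 0" --pt "0 -10 0 0" --pt "0 -10 0 0" --pt "0 -10 0 0" --pt "0 -8 0 0" --pt "0 0 0 0"

```text
time_s: 12.65
position: [0.6206, -0.2122, 0.2534]
eef_rot: [[0.996, 0.032, -0.077], [0.077, -0.004, 0.997], [0.032, -0.999, -0.007]]
contact_force: [0.6, -0.2, -1.2]
finger_gap: 0.0395
```

```bash
python3 look.py 7 600 -221 122; python3 prof.py -250 -190 470 620
```

```text
t 12.65 grasp [ 626.  -213.    86.5] yaw 94.43 gap 39.5 F [ 0.6 -0.2 -1.2]
tool shift [-25.4 -36.3  -6.2] 
top 764
486 13 z [ 9. 10. 13.] y [-209. -190.]
494 5 z [ 9. 10. 10.] y [-202. -190.]
518 70 z [46. 51. 54.] y [-242. -195.]
526 71 z [35. 56. 60.] y [-242. -193.]
534 99 z [22. 60. 64.] y [-243. -192.]
542 78 z [21. 65. 69.] y [-243. -192.]
550 102 z [21. 69. 75.] y [-242. -191.]
558 83 z [35. 74. 79.] y [-241. -190.]
566 86 z [40. 78. 82.] y [-240. -190.]
574 85 z [78. 82. 87.] y [-237. -191.]
582 44 z [ 72.  88. 164.] y [-224. -190.]
590 22 z [ 84.  89. 166.] y [-215. -194.]
606 3 z [85. 87. 89.] y [-211. -206.]
side 1042
486 10 z [ 9. 10. 12.] y [-232. -197.]
494 8 z [ 9. 10. 12.] y [-249. -199.]
518 50 z [43. 51. 54.] y [-246. -199.]
526 72 z [37. 55. 59.] y [-248. -198.]
534 83 z [15. 58. 64.] y [-247. -197.]
542 88 z [13. 62. 68.] y [-247. -197.]
550 91 z [17. 67. 72.] y [-246. -196.]
558 93 z [19. 72. 77.] y [-246. -196.]
566 90 z [20. 76. 80.] y [-244. -195.]
574 88 z [30. 80. 85.] y [-244. -196.]
582 104 z [ 29.  85. 166.] y [-243. -194.]
590 74 z [ 34.  86. 166.] y [-242. -194.]
598 63 z [ 44.  79. 164.] y [-242. -192.]
606 57 z [ 46.  83. 147.] y [-240. -191.]
614 70 z [ 58.  86. 133.] y [-249. -190.]
```

View pics/m7.png

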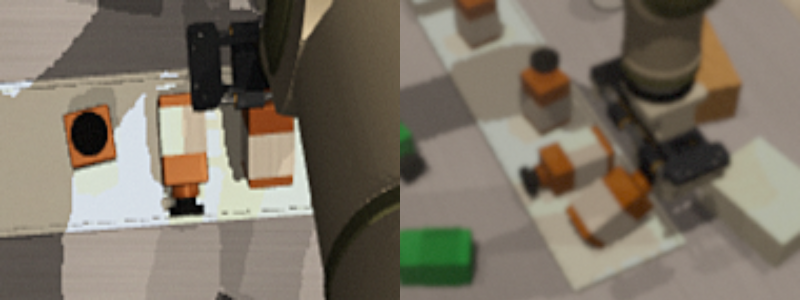

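Call:
carry_out --pt "0 -10 0 0" --pt "0 -10 0 0" --pt "0 -10 0 0" --pt "0 -8 0 0" --pt "0 0 0 0" --pt "0 0 0 0"

```text
time_s: 13.45
position: [0.6184, -0.2118, 0.292]
eef_rot: [[0.997, 0.027, -0.078], [0.078, -0.003, 0.997], [0.027, -1.0, -0.005]]
contact_force: [0.2, 0.5, -2.0]
finger_gap: 0.0395
```

```bash
python3 look.py 8 600 -221 122; python3 prof.py -250 -190 520 660
```

```text
t 13.45 grasp [ 623.  -212.3  125.1] yaw 94.45 gap 39.5 F [ 0.2  0.5 -2. ]
tool shift [-23.7   2.5  -6.8] 
top 357
552 41 z [10. 32. 40.] y [-236. -191.]
560 84 z [27. 47. 58.] y [-238. -190.]
568 83 z [56. 67. 77.] y [-239. -192.]
576 82 z [72. 82. 93.] y [-237. -191.]
584 52 z [ 92. 100. 105.] y [-225. -192.]
592 10 z [100. 102. 105.] y [-222. -212.]
side 931
552 45 z [24. 31. 41.] y [-239. -194.]
560 97 z [29. 45. 57.] y [-244. -195.]
568 109 z [26. 61. 75.] y [-243. -193.]
576 124 z [21. 77. 93.] y [-243. -194.]
584 124 z [ 18.  93. 103.] y [-242. -194.]
592 94 z [ 16.  93. 103.] y [-241. -193.]
600 108 z [ 19.  97. 125.] y [-240. -194.]
608 131 z [ 29. 107. 153.] y [-249. -191.]
616 59 z [ 45.  90. 165.] y [-249. -191.]
624 20 z [ 27.  79. 107.] y [-238. -218.]
632 17 z [ 9. 11. 85.] y [-246. -217.]
```

View pics/m8.png

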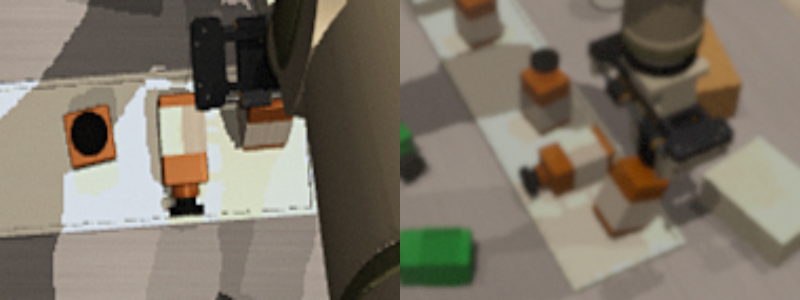

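Call:
carry_out --pt "0 4 0 0" --pt "-10 2 0 0" --pt "-12 0 0 0" --pt "-12 0 0 0" --pt "-12 0 0 0" --pt "-6 0 0 0" --pt "0 0 0 0"

```text
time_s: 14.35
position: [0.5628, -0.2163, 0.2837]
eef_rot: [[0.997, 0.029, -0.077], [0.077, -0.003, 0.997], [0.029, -1.0, -0.006]]
contact_force: [1.3, 0.1, 0.9]
finger_gap: 0.0394
```

```bash
python3 look.py 9 572 -216 119; python3 prof.py -250 -190 500 660
```

```text
t 14.35 grasp [ 567.7 -216.9  116.8] yaw 94.42 gap 39.4 F [1.3 0.1 0.9]
tool shift [ 4.4 -2.1  0.5] 
top 41
508 3 z [10. 10. 11.] y [-214. -197.]
628 10 z [ 9.  9. 13.] y [-237. -191.]
636 23 z [ 9. 10. 13.] y [-242. -195.]
side 645
540 225 z [12. 56. 93.] y [-245. -196.]
548 118 z [ 13.  91. 161.] y [-245. -193.]
556 109 z [ 12.  91. 158.] y [-248. -194.]
564 42 z [12. 53. 89.] y [-243. -240.]
572 45 z [13. 48. 82.] y [-243. -240.]
580 41 z [12. 49. 83.] y [-242. -239.]
588 38 z [12. 46. 82.] y [-242. -238.]
628 7 z [ 9. 10. 12.] y [-241. -191.]
636 17 z [ 9. 10. 12.] y [-249. -195.]
```

View pics/m9.png

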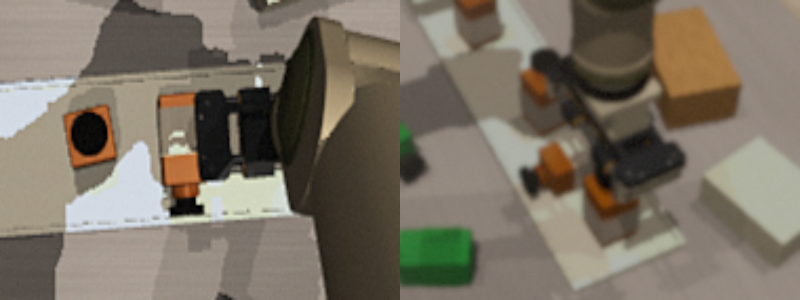

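Call:
carry_out --pt "0 -6 0 0" --pt "0 0 0 0" --pt "8 0 -1 0" --pt "8 0 -1 0" --pt "8 0 -1 0" --pt "0 0 0 0"

```text
time_s: 15.15
position: [0.5911, -0.2165, 0.2899]
eef_rot: [[0.996, 0.028, -0.079], [0.079, -0.003, 0.997], [0.028, -1.0, -0.005]]
contact_force: [0.3, -0.0, -2.9]
finger_gap: 0.0393
```

```bash
python3 -c "
from h import *
rel(593,-221,119)"; python3 prof.py -260 -190 500 660 | grep -A30 side
```

```text
t 15.15 grasp [ 595.8 -217.   123. ] yaw 94.55 gap 39.3 F [ 0.3 -0.  -2.9]
tool shift [-3.2  3.9 -3.8] 
side 686
564 211 z [17. 60. 97.] y [-244. -196.]
572 120 z [ 19.  97. 121.] y [-246. -198.]
580 145 z [ 20. 100. 166.] y [-252. -192.]
588 59 z [ 18.  66. 138.] y [-252. -222.]
596 45 z [16. 56. 93.] y [-244. -240.]
604 41 z [16. 54. 90.] y [-243. -239.]
612 43 z [18. 53. 87.] y [-243. -239.]
620 4 z [35. 64. 67.] y [-242. -239.]
628 4 z [10. 10. 11.] y [-252. -222.]
636 12 z [ 9. 10. 11.] y [-257. -223.]
```

Call:
carry_out --pt "0 3 0 0" --pt "0 3 0 0" --pt "0 1 0 0" --pt "0 0 0 0"

```text
time_s: 15.65
position: [0.5891, -0.2169, 0.2824]
eef_rot: [[0.997, 0.026, -0.078], [0.079, -0.003, 0.997], [0.025, -1.0, -0.005]]
contact_force: [-0.1, 0.6, -1.4]
finger_gap: 0.0396
```

Call:
carry_out --pt "0 0 0 0" --pt "0 0 0 0" --pt "0 0 0 0" --pt "0 -20 0 0" --pt "0 -40 0 0" --pt "0 -20 0 0" --pt "0 0 0 0" --jaw 0.35

```text
time_s: 16.35
position: [0.5873, -0.2166, 0.3644]
eef_rot: [[0.997, 0.025, -0.079], [0.079, -0.002, 0.997], [0.025, -1.0, -0.004]]
contact_force: [-0.3, 0.4, 0.5]
finger_gap: 0.0624
```

```bash
python3 look.py 10 498 -127 180; python3 prof.py -260 -190 500 660 | grep -A30 side
```

```text
t 16.35 grasp [ 591.4 -217.   197.4] yaw 94.51 gap 62.4 F [-0.3  0.4  0.5]
tool shift [-86.5  14.9  97.1] 
side 677
564 215 z [12. 57. 92.] y [-245. -197.]
572 116 z [ 15.  90. 115.] y [-246. -201.]
580 81 z [ 13.  81. 113.] y [-246. -201.]
588 67 z [ 12.  71. 112.] y [-244. -210.]
596 65 z [ 14.  69. 113.] y [-243. -231.]
604 64 z [ 12.  70. 109.] y [-243. -228.]
612 56 z [12. 62. 91.] y [-242. -223.]
636 12 z [ 9. 10. 13.] y [-258. -214.]
```

View pics/m10.png

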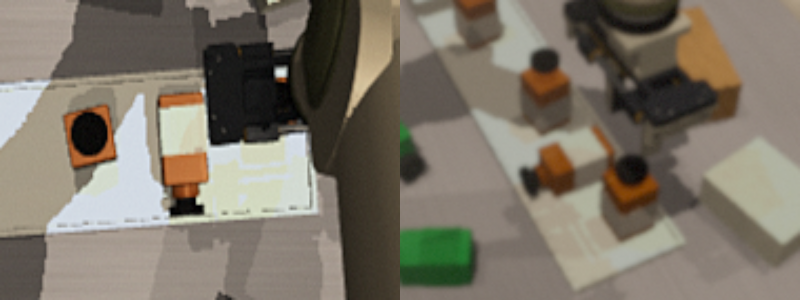

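Call:
carry_out --pt "-25 0 28 0" --pt "-25 0 28 0" --pt "-22 0 25 0" --pt "-6 0 8 0" --pt "0 0 0 0"

```text
time_s: 17.05
position: [0.498, -0.1316, 0.3523]
eef_rot: [[0.997, 0.01, -0.078], [0.078, 0.001, 0.997], [0.01, -1.0, 0.0]]
contact_force: [-0.2, -0.2, -0.9]
finger_gap: 0.0627
```

```bash
python3 - <<'E'
from h import *
rel(498,-127,90,94.4)
p,d,X=cloud("top","t11");H=np.nan_to_num(X[...,2]*1000)
m=(H>20)&(H<62)&(X[...,1]>-.16)&(X[...,1]<-.085)&(X[...,0]>.48)&(X[...,0]<.64)
r=cv2.minAreaRect((X[m][:,:2]*1000).astype(np.float32));print(r)
E
```

```text
t 17.05 grasp [ 499.8 -131.4  185.3] yaw 94.48 gap 62.7 F [-0.2 -0.2 -0.9]
tool shift [-2.4 95.3  4.5] ('turn', np.float64(0.0014))
((572.5325927734375, -120.88508605957031), (69.11882781982422, 50.2486686706543), 3.7686030864715576)
```

Call:
carry_out --pt "-2 30 4 0" --pt "0 30 0 0" --pt "0 30 0 0" --pt "0 25 0 0" --pt "0 20 0 0" --pt "0 0 0 0"

```text
time_s: 17.7
position: [0.5055, -0.1341, 0.2107]
eef_rot: [[0.997, 0.019, -0.073], [0.073, -0.002, 0.997], [0.018, -1.0, -0.004]]
contact_force: [-0.3, -0.5, -0.4]
finger_gap: 0.0625
```

```bash
python3 look.py 12 498 -127 34
```

```text
t 17.7 grasp [ 508.6 -134.6   43.8] yaw 94.17 gap 62.5 F [-0.3 -0.5 -0.4]
tool shift [-10.2   9.6   8.3]
```

View pics/m12.png

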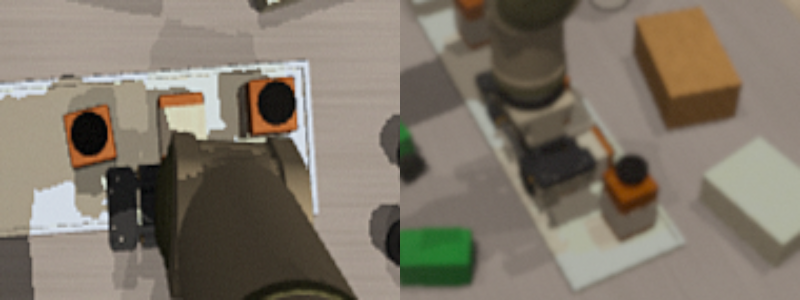

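Call:
carry_out --pt "-10 0 8 0" --pt "0 0 0 0" --pt "0 9 0 0" --pt "0 0 0 0"

```text
time_s: 18.2
position: [0.4954, -0.127, 0.2064]
eef_rot: [[0.997, 0.026, -0.072], [0.072, -0.004, 0.997], [0.026, -1.0, -0.006]]
contact_force: [0.1, 0.8, 0.4]
finger_gap: 0.0628
```

Call:
carry_out --pt "0 0 0 0" --pt "0 0 0 0" --pt "0 0 0 0" --pt "0 0 0 0" --pt "0 0 0 0" --pt "0 0 0 0" --jaw -1

```text
time_s: 18.8
position: [0.4957, -0.1272, 0.2069]
eef_rot: [[0.997, 0.027, -0.071], [0.071, -0.004, 0.997], [0.027, -1.0, -0.006]]
contact_force: [-0.0, -0.1, -0.6]
finger_gap: 0.0396
```

```bash
python3 look.py 13 498 -127 34
```

```text
t 18.8 grasp [ 500.3 -127.9   39.9] yaw 94.09 gap 39.6 F [-0.  -0.1 -0.6]
tool shift [-2.4  5.9  1.1]
```

Call:
carry_out --pt "0 -10 0 0" --pt "0 -10 0 0" --pt "0 -10 0 0" --pt "0 -10 0 0" --pt "0 -10 0 0" --pt "0 -10 0 0" --pt "0 -10 0 0" --pt "0 -8 0 0" --pt "0 0 0 0"

```text
time_s: 19.8
position: [0.4932, -0.1268, 0.2931]
eef_rot: [[0.997, 0.029, -0.072], [0.072, -0.004, 0.997], [0.029, -1.0, -0.007]]
contact_force: [-1.4, 1.0, -0.0]
finger_gap: 0.0395
```

```bash
python3 look.py 14 540 -124 124; python3 prof.py -155 -90 470 630
```

```text
t 19.8 grasp [ 498.1 -127.6  126.2] yaw 94.1 gap 39.5 F [-1.4  1.  -0. ]
tool shift [42.   3.4  0.6] 
top 237
534 9 z [10. 61. 88.] y [-98. -93.]
542 25 z [24. 77. 85.] y [-146.  -96.]
550 47 z [34. 66. 75.] y [-145.  -95.]
558 68 z [46. 57. 65.] y [-145.  -96.]
566 66 z [35. 45. 53.] y [-145.  -96.]
574 17 z [ 9. 37. 41.] y [-143.  -93.]
side 490
478 18 z [ 10. 106. 170.] y [-141.  -93.]
486 31 z [  9.  77. 134.] y [-153.  -98.]
494 29 z [68. 79. 86.] y [-153. -129.]
502 29 z [49. 81. 89.] y [-154. -141.]
510 43 z [44. 76. 97.] y [-153. -142.]
518 60 z [ 31.  72. 100.] y [-153. -142.]
526 61 z [ 19.  62. 101.] y [-153. -144.]
534 52 z [15. 62. 99.] y [-152. -140.]
542 56 z [14. 56. 87.] y [-151. -133.]
550 41 z [19. 57. 74.] y [-151. -119.]
558 37 z [24. 51. 63.] y [-151. -108.]
566 23 z [30. 42. 52.] y [-150. -105.]
574 6 z [33. 35. 39.] y [-147. -111.]
622 4 z [ 9. 10. 12.] y [-111.  -96.]
```

View pics/m14.png

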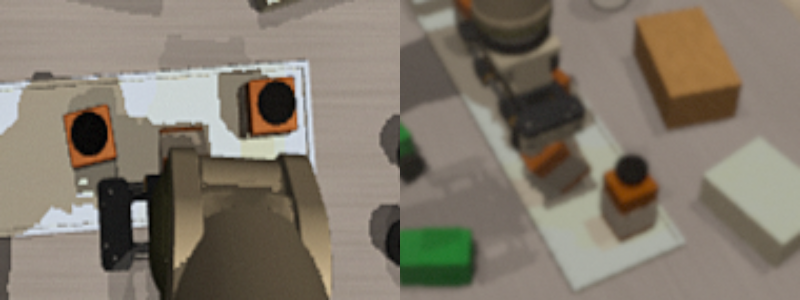

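Call:
carry_out --pt "10 2 0 0" --pt "10 1 0 0" --pt "10 0 0 0" --pt "10 0 0 0" --pt "10 0 0 0" --pt "8 0 0 0" --pt "0 0 0 0"

```text
time_s: 20.7
position: [0.5559, -0.1222, 0.2881]
eef_rot: [[0.997, 0.025, -0.072], [0.072, -0.004, 0.997], [0.025, -1.0, -0.006]]
contact_force: [2.1, 0.2, 4.4]
finger_gap: 0.0397
```

```bash
python3 look.py 15 560 -124 128; python3 prof.py -160 -90 470 630
```

```text
t 20.7 grasp [ 560.1 -122.8  121.1] yaw 94.13 gap 39.7 F [2.1 0.2 4.4]
tool shift [-0.  -6.9 -1.2] 
top 1
side 604
478 11 z [ 9. 10. 11.] y [-144.  -92.]
486 12 z [ 9. 10. 13.] y [-158. -101.]
526 39 z [48. 79. 91.] y [-143. -101.]
534 166 z [ 10.  66. 114.] y [-150. -103.]
542 100 z [ 15.  87. 167.] y [-151.  -93.]
550 73 z [ 16.  73. 129.] y [-158. -138.]
558 55 z [ 12.  64. 118.] y [-159. -145.]
566 60 z [ 12.  57. 111.] y [-156. -144.]
574 49 z [13. 57. 96.] y [-149. -142.]
582 31 z [13. 48. 92.] y [-148. -141.]
622 4 z [10. 10. 12.] y [-122.  -98.]
```

View pics/m15.png

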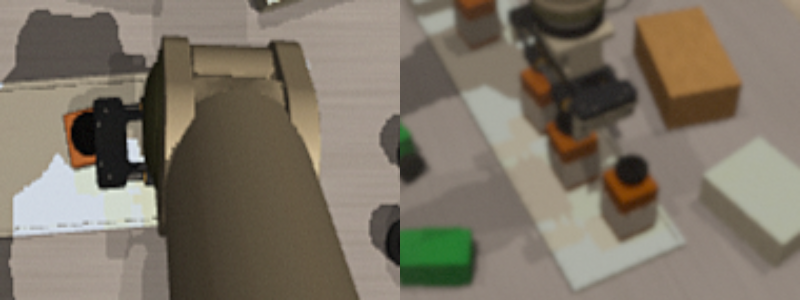

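Call:
carry_out --pt "2 -5 0 0" --pt "3 -2 0 0" --pt "0 0 0 0" --pt "0 0 0 0"

```text
time_s: 21.3
position: [0.5577, -0.1221, 0.2956]
eef_rot: [[0.997, 0.021, -0.071], [0.071, -0.004, 0.997], [0.02, -1.0, -0.005]]
contact_force: [-0.6, -0.3, -2.7]
finger_gap: 0.0395
```

```bash
python3 look.py 16 565 -124 128; python3 prof.py -160 -90 510 600|grep -A20 side
```

```text
t 21.3 grasp [ 561.1 -122.7  128.7] yaw 94.07 gap 39.5 F [-0.6 -0.3 -2.7]
tool shift [ 3.7  0.7 -1.6] 
side 588
534 169 z [ 19.  76. 118.] y [-150. -103.]
542 111 z [ 18.  94. 124.] y [-150.  -95.]
550 81 z [ 20.  90. 144.] y [-158. -126.]
558 62 z [ 21.  65. 124.] y [-158. -144.]
566 61 z [ 19.  66. 122.] y [-155. -145.]
574 52 z [ 18.  68. 101.] y [-150. -142.]
582 49 z [ 21.  60. 100.] y [-149. -138.]
```

Call:
carry_out --pt "0 3 0 0" --pt "0 3 0 0" --pt "0 2 0 0" --pt "0 0 0 0"

```text
time_s: 21.9
position: [0.5591, -0.1222, 0.2877]
eef_rot: [[0.997, 0.025, -0.071], [0.071, -0.004, 0.997], [0.024, -1.0, -0.006]]
contact_force: [-1.2, -0.3, -1.9]
finger_gap: 0.039
```

```bash
python3 -c "
from h import *
rel(0,0,0)"; python3 prof.py -160 -90 510 600|grep -A20 side
```

```text
t 21.9 grasp [ 563.3 -122.9  120.8] yaw 94.07 gap 39.0 F [-1.2 -0.3 -1.9]
tool shift [-555.9  106.3  163.3] 
side 574
534 147 z [ 15.  63. 104.] y [-148. -101.]
542 111 z [ 14.  88. 114.] y [-151. -102.]
550 93 z [ 13.  88. 166.] y [-155.  -97.]
558 59 z [ 16.  66. 117.] y [-158. -133.]
566 61 z [ 11.  59. 114.] y [-157. -145.]
574 50 z [11. 59. 94.] y [-149. -142.]
582 47 z [13. 50. 93.] y [-149. -138.]
590 5 z [10. 49. 64.] y [-146. -143.]
```

Call:
carry_out --pt "0 1 0 0" --pt "0 0 0 0"

```text
time_s: 22.2
position: [0.5597, -0.1222, 0.2874]
eef_rot: [[0.997, 0.027, -0.071], [0.071, -0.004, 0.997], [0.026, -1.0, -0.006]]
contact_force: [-0.9, -0.5, -2.0]
finger_gap: 0.0395
```

Call:
carry_out --pt "0 0 0 0" --pt "0 0 0 0" --pt "0 0 0 0" --pt "0 -20 0 0" --pt "0 -40 0 0" --pt "0 -30 0 0" --pt "-45 0 0 0" --pt "-45 0 0 0" --pt "-45 0 0 0" --pt "0 0 0 0" --jaw 0.3

```text
time_s: 23.2
position: [0.4177, -0.1311, 0.3761]
eef_rot: [[0.997, 0.023, -0.072], [0.072, -0.004, 0.997], [0.023, -1.0, -0.005]]
contact_force: [0.6, -1.0, -0.1]
finger_gap: 0.0606
```

```bash
cat > caps.py <<'E'
from h import *
import sys
p,d,X=cloud("top","tc"+sys.argv[1]);X=X*1000
i=camera_info("top")
tops=(X[...,2]>105)&(X[...,2]<135)&(X[...,0]>480)&(X[...,0]<630)&(X[...,1]>-270)&(X[...,1]<250)
n,l,s,c=cv2.connectedComponentsWithStats(tops.astype(np.uint8))
for k in range(1,n):
    if s[k,4]<40: continue
    q=X[l==k]; q=q[q[:,2]>np.median(q[:,2])-6]; print("cap px",c[k].round(0),s[k,4],"xy",q[:,:2].mean(0).round(1),"z",np.median(q[:,2]).round(1),np.percentile(q[:,2],[10,90]).round(1), "minmax y",q[:,1].min().round(0),q[:,1].max().round(0),"x",q[:,0].min().round(0),q[:,0].max().round(0))
f=(X[...,2]>1)&(X[...,2]<9)&(np.abs(X[...,0]-555)<50)&(X[...,1]>60)&(X[...,1]<130);print("floor",np.median(X[f][:,2]) if f.any() else None)
E
python3 caps.py 17; python3 look.py 17 0 0 0
```

```text
cap px [361. 191.] 255 xy [ 592.3 -214.4] z 114.1 [111.7 116. ] minmax y -233.0 -195.0 x 573.0 612.0
cap px [271. 204.] 255 xy [563.3 -18.4] z 122.0 [120.2 124.1] minmax y -37.0 0.0 x 545.0 582.0
cap px [318. 203.] 258 xy [ 566.3 -120. ] z 113.4 [111.6 115.5] minmax y -138.0 -101.0 x 548.0 586.0
cap px [183. 217.] 270 xy [531.8 175. ] z 123.6 [121.2 125.8] minmax y 156.0 195.0 x 513.0 550.0
floor 5.623194194010369
t 23.25 grasp [ 425.1 -131.6  209.7] yaw 94.16 gap 60.4 F [ 0.4 -0.2 -0.4]
tool shift [-419.9  197.6  163.4]
```

View pics/t17.png

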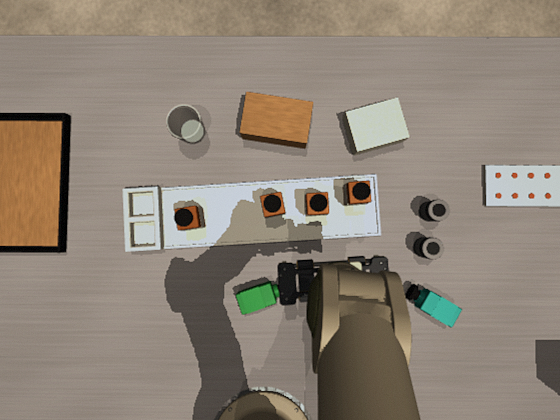

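Call:
carry_out --pt "40 0 -10 0" --pt "40 0 -20 0" --pt "40 0 -20 0" --pt "30 0 -20 0" --pt "0 0 -10 0" --pt "0 0 0 0" --jaw -1

```text
time_s: 23.95
position: [0.5917, -0.2, 0.3798]
eef_rot: [[0.996, 0.032, -0.079], [0.079, -0.003, 0.997], [0.032, -0.999, -0.006]]
contact_force: [0.8, 0.3, 0.8]
finger_gap: 0.017
```

```bash
python3 -c "
from h import *
rel(592,-214.5,150)"
```

```text
t 23.95 grasp [ 597.  -200.5  212.9] yaw 94.53 gap 17.0 F [0.8 0.3 0.8]
tool shift [ -8.1  62.8 -13.2]
```

Call:
carry_out --pt "-8 20 -13 0" --pt "0 20 0 0" --pt "0 18 0 0" --pt "0 0 0 0" --pt "0 0 0 0"

```text
time_s: 24.45
position: [0.5857, -0.2109, 0.3197]
eef_rot: [[0.996, 0.031, -0.081], [0.081, -0.001, 0.997], [0.031, -1.0, -0.003]]
contact_force: [0.1, -0.3, -0.1]
finger_gap: 0.0001
```

```bash
python3 -c "
from h import *
rel(592,-214.5,133)"
```

```text
t 24.45 grasp [ 590.9 -211.1  152.8] yaw 94.65 gap 0.1 F [ 0.1 -0.3 -0.1]
tool shift [ 0.2 19.8 -3.4]
```

Call:
carry_out --pt "0 8 -3 0" --pt "0 5 0 0" --pt "0 3 0 0" --pt "0 3 0 0"

```text
time_s: 24.85
position: [0.587, -0.2135, 0.3023]
eef_rot: [[0.996, 0.035, -0.082], [0.082, -0.002, 0.997], [0.034, -0.999, -0.004]]
contact_force: [0.5, -0.2, -0.3]
finger_gap: 0.0006
```

```bash
python3 -c "
from h import *
rel(592,-214.5,133)"
```

```text
t 24.85 grasp [ 592.8 -213.8  135.4] yaw 94.69 gap 0.6 F [ 0.5 -0.2 -0.3]
tool shift [-0.9  2.3 -0.7]
```

Call:
carry_out --pt "0 2 0 0" --pt "0 2 0 0" --pt "0 0 0 0"

```text
time_s: 25.15
position: [0.5875, -0.2135, 0.3011]
eef_rot: [[0.996, 0.037, -0.082], [0.082, -0.003, 0.997], [0.037, -0.999, -0.006]]
contact_force: [0.3, -0.6, -0.0]
finger_gap: 0.0004
```

```bash
python3 -c "
from h import *
rel(592,-214.5,133)"
```

```text
t 25.15 grasp [ 593.7 -213.9  134.3] yaw 94.68 gap 0.4 F [ 0.3 -0.6 -0. ]
tool shift [-1.8  1.2 -0.5]
```

Call:
carry_out --pt "-1 3 0 0" --pt "0 3 0 0"

```text
time_s: 25.35
position: [0.588, -0.2135, 0.3001]
eef_rot: [[0.996, 0.043, -0.081], [0.082, -0.004, 0.997], [0.043, -0.999, -0.008]]
contact_force: [-10.7, 3.8, 43.7]
finger_gap: 0.0001
```

Call:
carry_out --pt "0 3 0 0" --pt "0 3 0 0"

```text
time_s: 25.55
position: [0.5887, -0.2133, 0.3006]
eef_rot: [[0.996, 0.049, -0.081], [0.082, -0.006, 0.997], [0.048, -0.999, -0.01]]
contact_force: [-8.7, 3.0, 32.4]
finger_gap: 0.0005
```

Call:
carry_out --pt "0 -5 0 0" --pt "0 -20 0 0" --pt "0 -20 0 0" --pt "-14 0 45 0" --pt "-14 0 40 0" --pt "0 0 0 0"

```text
time_s: 26.15
position: [0.5509, -0.1297, 0.3458]
eef_rot: [[0.996, 0.053, -0.078], [0.078, -0.007, 0.997], [0.052, -0.999, -0.011]]
contact_force: [0.2, 0.5, 0.5]
finger_gap: 0.0008
```

```bash
python3 -c "
from h import *
rel(566,-120,145,94)
print(np.round(get_obs()['eef_rot'],3).tolist())"; python3 caps.py 18
```

```text
t 26.15 grasp [ 559.7 -130.9  179. ] yaw 94.45 gap 0.8 F [0.2 0.5 0.5]
tool shift [ 5.4 34.2 10.7] ('turn', np.float64(0.0079))
[[0.996, 0.053, -0.078], [0.078, -0.007, 0.997], [0.052, -0.999, -0.011]]
cap px [271. 204.] 228 xy [563.3 -16.5] z 122.4 [119.8 124.3] minmax y -31.0 0.0 x 545.0 582.0
cap px [183. 217.] 272 xy [531.9 175. ] z 123.6 [121.4 125.7] minmax y 156.0 194.0 x 513.0 550.0
floor 5.606134231730972
```

Call:
carry_out --pt "4 10 8 0" --pt "0 15 1 0" --pt "0 12 0 0" --pt "0 4 0 0" --pt "0 0 0 0"

```text
time_s: 26.7
position: [0.56, -0.1252, 0.3011]
eef_rot: [[0.996, 0.055, -0.072], [0.073, -0.01, 0.997], [0.054, -0.998, -0.014]]
contact_force: [-0.0, 0.4, -1.1]
finger_gap: 0.0004
```

```bash
python3 -c "
from h import *
rel(566,-120,133,94)"
```

```text
t 26.7 grasp [ 569.2 -126.8  134.4] yaw 94.15 gap 0.4 F [-0.   0.4 -1.1]
tool shift [-2.8  1.2  7. ] ('turn', np.float64(0.0027))
```

Call:
carry_out --pt "-3 -1 7 0" --pt "0 0 0 0"

```text
time_s: 26.9
position: [0.5564, -0.1186, 0.3016]
eef_rot: [[0.996, 0.054, -0.071], [0.072, -0.01, 0.997], [0.054, -0.998, -0.013]]
contact_force: [-0.8, -0.3, 1.4]
finger_gap: 0.0006
```

Call:
carry_out --pt "0 3 0 0" --pt "0 3 0 0"

```text
time_s: 27.1
position: [0.5572, -0.1188, 0.2999]
eef_rot: [[0.996, 0.059, -0.071], [0.071, -0.011, 0.997], [0.058, -0.998, -0.015]]
contact_force: [-13.2, 2.8, 52.0]
finger_gap: 0.0005
```

Call:
carry_out --pt "0 3 0 0"

```text
time_s: 27.2
position: [0.5574, -0.1188, 0.3002]
eef_rot: [[0.996, 0.062, -0.07], [0.071, -0.012, 0.997], [0.061, -0.998, -0.016]]
contact_force: [-10.9, 3.1, 38.2]
finger_gap: 0.0007
```

Call:
carry_out --pt "0 -8 0 0" --pt "0 -50 0 0" --pt "0 -50 0 0" --pt "0 0 0 0"

```text
time_s: 27.6
position: [0.5505, -0.1174, 0.4127]
eef_rot: [[0.995, 0.064, -0.071], [0.071, -0.012, 0.997], [0.063, -0.998, -0.016]]
contact_force: [-0.3, 0.3, -0.1]
finger_gap: 0.0006
```

Call:
carry_out --pt "-50 0 40 0" --pt "-50 0 40 0" --pt "0 0 0 0"

```text
time_s: 27.9
position: [0.462, -0.0574, 0.4059]
eef_rot: [[0.995, 0.07, -0.068], [0.069, -0.013, 0.998], [0.069, -0.997, -0.018]]
contact_force: [1.7, 0.2, -0.3]
finger_gap: 0.0003
```

```bash
python3 -c "
from h import *
rel(563,-18.5,150,94)"; python3 caps.py 18
```

```text
t 27.9 grasp [473.7 -59.5 239.3] yaw 93.9 gap 0.3 F [ 1.7  0.2 -0.3]
tool shift [85.5 94.9 36.4] ('turn', np.float64(-0.0018))
cap px [361. 191.] 258 xy [ 592.4 -214.3] z 113.5 [111.2 115.6] minmax y -233.0 -195.0 x 573.0 612.0
cap px [272. 204.] 256 xy [563.3 -18.4] z 122.3 [120.1 124.2] minmax y -37.0 0.0 x 545.0 582.0
cap px [318. 203.] 257 xy [ 566.3 -119.9] z 113.5 [111.6 115.2] minmax y -138.0 -101.0 x 548.0 586.0
cap px [183. 217.] 269 xy [531.9 174.9] z 123.7 [121.6 125.7] minmax y 155.0 194.0 x 513.0 550.0
floor 5.573321407323955
```

Call:
carry_out --pt "40 0 15 0" --pt "40 0 15 0" --pt "0 0 5 0" --pt "0 0 0 0"

```text
time_s: 28.35
position: [0.5455, -0.0185, 0.412]
eef_rot: [[0.995, 0.077, -0.065], [0.066, -0.014, 0.998], [0.075, -0.997, -0.019]]
contact_force: [-0.7, -0.6, 0.4]
finger_gap: 0.0003
```

```bash
python3 -c "
from h import *
rel(563,-18.5,150,94)
o=get_obs();print(np.round(o['q'],3),np.round(o['eef_rot'],3).tolist(),np.round(o['joint_efforts'],1))"
```

```text
t 28.35 grasp [558.2 -20.9 245.5] yaw 93.72 gap 0.3 F [-0.7 -0.6  0.4]
tool shift [-2.3 95.6  3.9] ('turn', np.float64(-0.0048))
[-0.016  0.364 -0.08   2.025  0.079  0.679  1.487] [[0.995, 0.077, -0.065], [0.066, -0.014, 0.998], [0.075, -0.997, -0.019]] [ -0.8 -53.9  -0.2 -22.6   0.1  -0.3  -0.2]
```

Call:
carry_out --pt "0 0 0 0" --pt "0 0 0 0" --pt "0 0 0 0" --pt "0 0 0 0" --pt "0 0 0 0"

```text
time_s: 28.85
position: [0.5436, -0.0215, 0.4115]
eef_rot: [[0.995, 0.075, -0.061], [0.063, -0.016, 0.998], [0.074, -0.997, -0.02]]
contact_force: [-0.1, 0.1, 1.0]
finger_gap: 0.0008
```

Call:
carry_out --pt "0 -10 0 0" --pt "0 -10 0 0" --pt "0 -10 0 0" --pt "0 0 0 0"

```text
time_s: 29.25
position: [0.541, -0.0213, 0.4449]
eef_rot: [[0.995, 0.076, -0.061], [0.062, -0.016, 0.998], [0.075, -0.997, -0.02]]
contact_force: [-0.0, 0.2, -0.6]
finger_gap: 0.0008
```

Call:
carry_out --pt "0 30 0 0" --pt "0 0 0 0" --pt "0 0 0 0"

```text
time_s: 29.55
position: [0.5436, -0.0217, 0.4168]
eef_rot: [[0.995, 0.08, -0.061], [0.062, -0.016, 0.998], [0.078, -0.997, -0.02]]
contact_force: [-0.1, 0.7, 0.8]
finger_gap: 0.0004
```

Call:
carry_out --pt "-50 0 0 0" --pt "0 0 0 0"

```text
time_s: 29.75
position: [0.4917, -0.0248, 0.4128]
eef_rot: [[0.995, 0.076, -0.061], [0.063, -0.016, 0.998], [0.075, -0.997, -0.021]]
contact_force: [0.5, 0.3, -0.3]
finger_gap: 0.0006
```

Call:
carry_out --pt "50 0 0 0" --pt "0 0 0 0"

```text
time_s: 29.95
position: [0.5411, -0.0217, 0.419]
eef_rot: [[0.995, 0.077, -0.061], [0.063, -0.016, 0.998], [0.076, -0.997, -0.021]]
contact_force: [-0.4, -0.5, 1.2]
finger_gap: 0.0002
```

Call:
carry_out --pt "0 0 0 0.15" --pt "0 0 0 0"

```text
time_s: 30.15
position: [0.5417, -0.0218, 0.4205]
eef_rot: [[0.993, 0.078, 0.092], [-0.091, -0.016, 0.996], [0.079, -0.997, -0.009]]
contact_force: [-0.9, 0.5, -0.3]
finger_gap: 0.0007
```

Call:
carry_out --pt "0 0 0 -0.15" --pt "0 0 0 0"

```text
time_s: 30.35
position: [0.5415, -0.0215, 0.4216]
eef_rot: [[0.995, 0.079, -0.069], [0.07, -0.016, 0.997], [0.077, -0.997, -0.022]]
contact_force: [-0.0, -0.2, 0.9]
finger_gap: 0.0003
```

Call:
carry_out --pt "13 35 6 0" --pt "0 35 0 0" --pt "0 20 0 0" --pt "0 0 0 0"

```text
time_s: 30.75
position: [0.562, -0.0163, 0.3333]
eef_rot: [[0.994, 0.084, -0.064], [0.065, -0.016, 0.998], [0.083, -0.996, -0.021]]
contact_force: [1.4, 0.4, 0.6]
finger_gap: 0.0005
```

```bash
python3 -c "
from h import *
rel(562,-18.5,141,94)"
```

```text
t 30.75 grasp [576.1 -18.9 166.9] yaw 93.65 gap 0.5 F [1.4 0.4 0.6]
tool shift [-16.1  24.6   1.9] ('turn', np.float64(-0.0061))
```

Call:
carry_out --pt "-16 0 1 0" --pt "0 0 0 0" --pt "0 12 0 0" --pt "0 8 0 0" --pt "0 4 0 0"

```text
time_s: 31.25
position: [0.5499, -0.0169, 0.3105]
eef_rot: [[0.994, 0.089, -0.061], [0.062, -0.016, 0.998], [0.088, -0.996, -0.021]]
contact_force: [-0.7, 0.1, 0.2]
finger_gap: 0.0005
```

```bash
python3 -c "
from h import *
rel(562,-18.5,133,94)"
```

```text
t 31.25 grasp [564.8 -19.5 144.1] yaw 93.48 gap 0.5 F [-0.7  0.1  0.2]
tool shift [-3.7 10.8  1.4] ('turn', np.float64(-0.0092))
```

Call:
carry_out --pt "-4 4 1 0" --pt "0 4 0 0" --pt "0 4 0 0"

```text
time_s: 31.55
position: [0.5491, -0.0167, 0.2992]
eef_rot: [[0.994, 0.096, -0.06], [0.061, -0.016, 0.998], [0.095, -0.995, -0.022]]
contact_force: [-13.3, 0.4, 66.0]
finger_gap: 0.0003
```

Call:
carry_out --pt "0 4 0 0" --pt "0 4 0 0"

```text
time_s: 31.75
position: [0.5511, -0.0164, 0.2997]
eef_rot: [[0.993, 0.106, -0.059], [0.061, -0.016, 0.998], [0.105, -0.994, -0.022]]
contact_force: [-16.6, 2.8, 66.7]
finger_gap: 0.0006
```

Call:
carry_out --pt "0 -10 0 0" --pt "0 -40 0 0" --pt "-10 -20 40 0" --pt "-10 0 45 0" --pt "-10 0 45 0" --pt "0 0 30 0" --pt "0 0 0 0"

```text
time_s: 32.45
position: [0.5034, 0.1462, 0.3672]
eef_rot: [[0.992, 0.112, -0.052], [0.054, -0.015, 0.998], [0.111, -0.994, -0.021]]
contact_force: [0.6, -0.3, -0.4]
finger_gap: 0.001
```

```bash
python3 -c "
from h import *
rel(530,175,150,94)"; python3 caps.py 19
```

```text
t 32.45 grasp [522.1 143.7 201.3] yaw 92.99 gap 1.0 F [ 0.6 -0.3 -0.4]
tool shift [ 3.8 51.4 31.9] ('turn', np.float64(-0.0176))
cap px [361. 191.] 261 xy [ 592.4 -214.3] z 113.5 [111.2 115.4] minmax y -233.0 -195.0 x 573.0 613.0
cap px [272. 204.] 252 xy [563.9 -18.3] z 113.4 [111.5 115.4] minmax y -37.0 1.0 x 545.0 583.0
cap px [318. 203.] 257 xy [ 566.3 -120. ] z 113.4 [111.1 115.8] minmax y -139.0 -101.0 x 548.0 586.0
floor 5.625538414565086
```

Call:
carry_out --pt "0 0 30 0" --pt "0 18 0 0" --pt "0 18 0 0" --pt "0 0 0 0"

```text
time_s: 32.9
position: [0.5065, 0.1705, 0.3294]
eef_rot: [[0.993, 0.111, -0.046], [0.049, -0.019, 0.999], [0.11, -0.994, -0.024]]
contact_force: [-0.8, 0.2, 0.1]
finger_gap: 0.0008
```

```bash
python3 -c "
from h import *
rel(530,175,141,94)"
```

```text
t 32.9 grasp [525.1 167.3 163.5] yaw 92.65 gap 0.8 F [-0.8  0.2  0.1]
tool shift [ 2.8 22.7  8. ] ('turn', np.float64(-0.0235))
```

Call:
carry_out --pt "2 10 8 0" --pt "0 10 0 0" --pt "0 3 0 0" --pt "0 0 0 0"

```text
time_s: 33.3
position: [0.5118, 0.1766, 0.306]
eef_rot: [[0.993, 0.112, -0.043], [0.045, -0.019, 0.999], [0.111, -0.994, -0.024]]
contact_force: [-2.1, 1.2, 3.0]
finger_gap: 0.0006
```

```bash
python3 -c "
from h import *
rel(530,175,133,94)"
```

```text
t 33.3 grasp [530.4 173.4 140.1] yaw 92.45 gap 0.6 F [-2.1  1.2  3. ]
tool shift [-1.2  7.   1.8] ('turn', np.float64(-0.0271))
```

Call:
carry_out --pt "-1 4 1 0" --pt "-1 4 0 0"

```text
time_s: 33.5
position: [0.5112, 0.177, 0.2993]
eef_rot: [[0.993, 0.114, -0.042], [0.044, -0.019, 0.999], [0.113, -0.993, -0.024]]
contact_force: [-7.0, -1.7, 45.1]
finger_gap: 0.0006
```

Call:
carry_out --pt "-0.5 3 0 0" --pt "0 2 0 0"

```text
time_s: 33.7
position: [0.5117, 0.1768, 0.2997]
eef_rot: [[0.992, 0.12, -0.041], [0.043, -0.017, 0.999], [0.12, -0.993, -0.022]]
contact_force: [-7.5, 0.0, 26.5]
finger_gap: 0.0005
```

Call:
carry_out --pt "0 -10 0 0" --pt "0 -40 0 0" --pt "0 -40 0 0" --pt "-50 0 0 0" --pt "0 0 0 0" --pt "-50 0 0 0" --pt "0 0 0 0"

```text
time_s: 34.4
position: [0.4031, 0.1715, 0.3832]
eef_rot: [[0.992, 0.122, -0.038], [0.04, -0.017, 0.999], [0.121, -0.992, -0.022]]
contact_force: [1.0, -0.3, -0.1]
finger_gap: 0.0003
```

```bash
cat > logg.py <<'E'
from h import *
import sys
p,d,X=cloud("top","tl"+sys.argv[1]);X=X*1000
m=(X[...,2]>58)&(X[...,2]<85)&(X[...,1]<-300)&(X[...,1]>-520)&(X[...,0]>350)&(X[...,0]<680)
n,l,s,c=cv2.connectedComponentsWithStats(m.astype(np.uint8))
for k in range(1,n):
    if s[k,4]<60: continue
    q=X[l==k]; r=cv2.minEnclosingCircle(q[:,:2].astype(np.float32)); print("px",c[k].round(0),s[k,4],"circ",np.round(r[0],1),round(r[1],1),"z",np.median(q[:,2]).round(1))
E
python3 logg.py 20; python3 caps.py 20; python3 -c "
from h import *
rel(530,175,133,94);print(np.round(get_obs()['eef_rot'],3).tolist())"
```

```text
px [437. 210.] 398 circ [ 553.8 -399.8] 25.2 z 69.5
px [431. 248.] 397 circ [ 465.7 -385.5] 25.7 z 69.5
cap px [361. 191.] 259 xy [ 592.4 -214.3] z 113.5 [111.3 115.4] minmax y -234.0 -195.0 x 573.0 613.0
cap px [272. 204.] 254 xy [563.8 -18.3] z 113.6 [111.5 115.2] minmax y -37.0 1.0 x 545.0 583.0
cap px [318. 203.] 256 xy [ 566.3 -120. ] z 113.4 [111.2 115.5] minmax y -138.0 -101.0 x 548.0 586.0
cap px [184. 218.] 265 xy [532.  175.1] z 113.6 [111.7 115.8] minmax y 156.0 195.0 x 513.0 551.0
floor 5.675324192850425
t 34.5 grasp [429.2 170.8 218.9] yaw 92.14 gap 0.1 F [-0.1  0.   0.8]
tool shift [89.2 98.   2.1] ('turn', np.float64(-0.0324))
[[0.991, 0.128, -0.037], [0.039, -0.014, 0.999], [0.127, -0.992, -0.019]]
```

View pics/tl20.png

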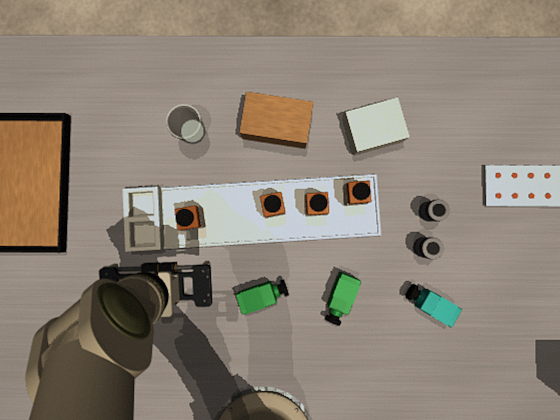

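Call:
carry_out --pt "20 0 -45 0" --pt "20 0 -45 0" --pt "20 0 -45 0" --pt "15 0 -45 0" --pt "0 0 -45 0" --pt "0 0 -45 0" --pt "-5 0 -45 0" --pt "-10 0 -45 0" --pt "-10 0 -45 0" --pt "0 0 0 0" --jaw 0.7 --squeeze 15

```text
time_s: 35.5
position: [0.4878, -0.2476, 0.3998]
eef_rot: [[0.989, 0.14, -0.044], [0.046, -0.014, 0.999], [0.139, -0.99, -0.02]]
contact_force: [-0.4, 0.5, 0.2]
finger_gap: 0.0754
```

```bash
python3 -c "
from h import *
rel(465.5,-385,120,90);print(np.round(get_obs()['eef_rot'],3).tolist())"
```

```text
t 35.5 grasp [ 511.1 -249.9  234.4] yaw 92.51 gap 75.4 F [-0.4  0.5  0.2]
tool shift [ -67.2  108.8 -130.7] ('turn', np.float64(0.0439))
[[0.989, 0.14, -0.044], [0.046, -0.014, 0.999], [0.139, -0.99, -0.02]]
```

Call:
carry_out --pt "-18 0 -42 0" --pt "-18 0 -42 0" --pt "-10 10 -36 0" --pt "0 0 0 0"

```text
time_s: 35.9
position: [0.4512, -0.3735, 0.3855]
eef_rot: [[0.989, 0.142, -0.043], [0.045, -0.015, 0.999], [0.141, -0.99, -0.021]]
contact_force: [0.1, 0.4, 0.6]
finger_gap: 0.0793
```

```bash
python3 -c "
from h import *
rel(465.5,-385,100,90);print(np.round(get_obs()['eef_rot'],3).tolist())"; python3 logg.py 21
```

```text
t 35.9 grasp [ 474.9 -376.   220.2] yaw 92.46 gap 79.3 F [0.1 0.4 0.6]
tool shift [-26.7 117.7  -6.1] ('turn', np.float64(0.0429))
[[0.989, 0.142, -0.043], [0.045, -0.015, 0.999], [0.141, -0.99, -0.021]]
px [437. 210.] 399 circ [ 554.1 -399.7] 25.4 z 69.3
```

Call:
carry_out --pt "-9 30 -4 0" --pt "-7 30 -2 0" --pt "-6 30 0 0" --pt "-4 24 0 0" --pt "0 0 0 0"

```text
time_s: 36.45
position: [0.4485, -0.3762, 0.2681]
eef_rot: [[0.988, 0.149, -0.051], [0.053, -0.013, 0.999], [0.148, -0.989, -0.02]]
contact_force: [-0.7, 1.0, 0.1]
finger_gap: 0.0791
```

```bash
python3 -c "
from h import *
rel(465.5,-385,55,90);print(np.round(get_obs()['eef_rot'],3).tolist())
p,d,X=cloud('side','s22');cv2.imwrite('pics/s22c.png',cv2.resize(p[230:380,200:400],(800,600)))"
```

```text
t 36.45 grasp [ 473.4 -378.3  103. ] yaw 92.9 gap 79.1 F [-0.7  1.   0.1]
tool shift [-15.2  46.3  -5.3] ('turn', np.float64(0.0506))
[[0.988, 0.149, -0.051], [0.053, -0.013, 0.999], [0.148, -0.989, -0.02]]
```

View pics/s22c.png

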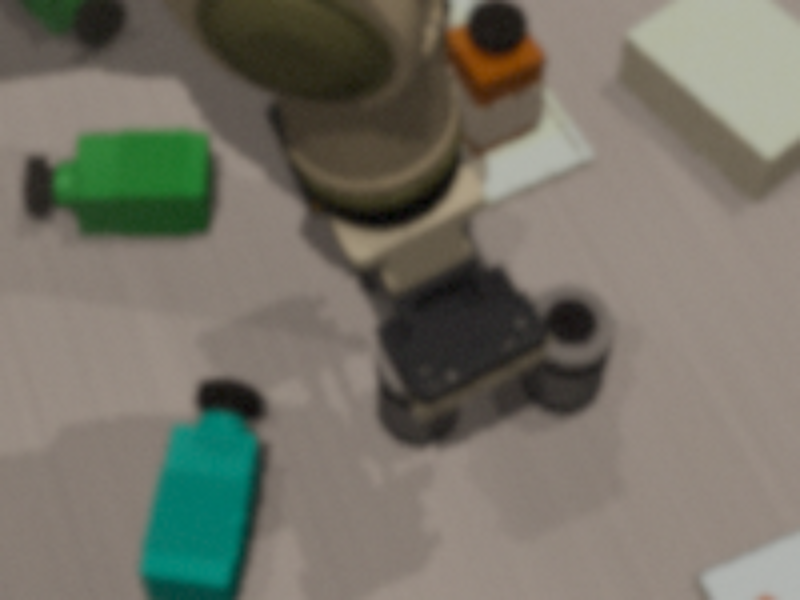

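Call:
carry_out --pt "-8 0 -6 0" --pt "0 0 0 0" --pt "-3 20 0 0" --pt "-3 18 0 0" --pt "-1 5 0 0" --pt "0 0 0 0"

```text
time_s: 37.1
position: [0.4434, -0.3849, 0.2321]
eef_rot: [[0.986, 0.16, -0.052], [0.056, -0.021, 0.998], [0.159, -0.987, -0.029]]
contact_force: [0.4, 0.4, 0.1]
finger_gap: 0.0789
```

```bash
python3 -c "
from h import *
rel(465.5,-385,55,90);print(np.round(get_obs()['eef_rot'],3).tolist())"
```

```text
t 37.1 grasp [ 470.2 -388.4   67.3] yaw 92.96 gap 78.9 F [0.4 0.4 0.1]
tool shift [-6.4 11.3  4. ] ('turn', np.float64(0.0517))
[[0.986, 0.16, -0.052], [0.056, -0.021, 0.998], [0.159, -0.987, -0.029]]
```

Call:
carry_out --pt "-6 9 4 0" --pt "0 2 0 0" --pt "0 0 0 0"

```text
time_s: 37.4
position: [0.439, -0.3815, 0.2217]
eef_rot: [[0.985, 0.163, -0.051], [0.056, -0.023, 0.998], [0.162, -0.986, -0.031]]
contact_force: [0.4, -0.1, -0.1]
finger_gap: 0.0792
```

Call:
carry_out --pt "0 0 0 0" --pt "0 0 0 0" --pt "0 0 0 0" --pt "0 0 0 0" --pt "0 0 0 0" --pt "0 0 0 0" --jaw -1 --squeeze 20

```text
time_s: 38.0
position: [0.4394, -0.382, 0.2228]
eef_rot: [[0.985, 0.164, -0.051], [0.056, -0.024, 0.998], [0.163, -0.986, -0.033]]
contact_force: [0.3, 0.1, -0.9]
finger_gap: 0.0496
```

```bash
python3 -c "
from h import *
rel(465.5,-385,55,90);print(np.round(get_obs()['eef_rot'],3).tolist())"
```

```text
t 38.0 grasp [ 466.9 -386.    58.1] yaw 92.92 gap 49.6 F [ 0.3  0.1 -0.9]
tool shift [-1.8  2.8  1.2] ('turn', np.float64(0.051))
[[0.985, 0.164, -0.051], [0.056, -0.024, 0.998], [0.163, -0.986, -0.033]]
```

Call:
carry_out --pt "0 -15 0 0" --pt "0 -25 0 0" --pt "2 -25 0 0" --pt "0 0 0 0" --squeeze 30

```text
time_s: 38.4
position: [0.4295, -0.3795, 0.2903]
eef_rot: [[0.986, 0.161, -0.052], [0.056, -0.021, 0.998], [0.16, -0.987, -0.03]]
contact_force: [0.9, -0.1, -1.9]
finger_gap: 0.0498
```

```bash
python3 -c "
from h import *
rel(470,-200,118,90);print(np.round(get_obs()['eef_rot'],3).tolist())
p,d,X=cloud('top','t23');X=X*1000
H=np.nan_to_num(X[...,2])
m=(H>31)&(H<45)&(X[...,1]>230)&(X[...,1]<360)&(X[...,0]>430)&(X[...,0]<630)
q=X[m];print(cv2.minAreaRect(q[:,:2].astype(np.float32)))
m=m.astype(np.uint8)
inv=((H<30)&(X[...,1]>250)&(X[...,1]<345)&(X[...,0]>455)&(X[...,0]<605)).astype(np.uint8)
# holes in the top-surface mask, intersected with z=38 plane
n,l,s,c=cv2.connectedComponentsWithStats(1-m)
i=camera_info('top');K=np.array(i['K']);V=np.array(i['view'])
C=-V[:3,:3].T@V[:3,3]
for k in range(1,n):
    if 200<s[k,4]<3000:
        v,u=np.nonzero(l==k)
        r=np.linalg.inv(K)@np.stack([u,v,np.ones_like(u)]);r=V[:3,:3].T@r
        t=(0.038-C[2])/r[2];P=(C[:,None]+r*t)[:2].T*1000
        print('hole',s[k],P.mean(0).round(1),cv2.minAreaRect(P.astype(np.float32)))
"; python3 logg.py 23
```

```text
t 38.4 grasp [ 456.4 -383.1  125.5] yaw 92.96 gap 49.8 F [ 0.9 -0.1 -1.9]
tool shift [ 22.4   5.7 182.3] ('turn', np.float64(0.0517))
[[0.986, 0.161, -0.052], [0.056, -0.021, 0.998], [0.16, -0.987, -0.03]]
((530.3538208007812, 295.5552673339844), (150.12588500976562, 85.91438293457031), 4.049893379211426)
hole [129 192  24  26 560] [565.8 296.5] ((565.1460571289062, 296.422119140625), (58.09035110473633, 56.332279205322266), 4.714905738830566)
hole [130 222  25  25 571] [494.3 291.6] ((494.4203186035156, 291.8367919921875), (57.62964630126953, 56.12112045288086), 4.660389423370361)
px [437. 210.] 396 circ [ 553.7 -399.5] 25.3 z 69.5
```

Call:
carry_out --pt "10 0 35 0" --pt "8 0 40 0" --pt "6 0 40 0" --pt "5 0 40 0" --pt "4 0 40 0" --pt "3 0 40 0" --pt "2 0 40 0" --pt "2 0 40 0" --pt "2 0 40 0" --pt "0 0 0 0"

```text
time_s: 39.5
position: [0.4522, -0.0101, 0.2763]
eef_rot: [[0.988, 0.149, -0.05], [0.054, -0.02, 0.998], [0.148, -0.989, -0.028]]
contact_force: [-0.2, -0.3, -1.1]
finger_gap: 0.0496
```

```bash
python3 -c "
from h import *
rel(470,150,118,94);print(np.round(get_obs()['eef_rot'],3).tolist())"
```

```text
t 39.5 grasp [477.1 -13.4 111.2] yaw 92.87 gap 49.6 F [-0.2 -0.3 -1.1]
tool shift [  2.8 -11.1 163.3] ('turn', np.float64(-0.0197))
[[0.988, 0.149, -0.05], [0.054, -0.02, 0.998], [0.148, -0.989, -0.028]]
```

Call:
carry_out --pt "-2 -5 40 -0.02" --pt "-2 -5 40 0" --pt "-1 -3 40 0" --pt "0 -3 40 0" --pt "0 0 35 0" --pt "0 0 0 0"

```text
time_s: 40.1
position: [0.4322, 0.1889, 0.2813]
eef_rot: [[0.987, 0.144, -0.066], [0.071, -0.026, 0.997], [0.142, -0.989, -0.036]]
contact_force: [0.1, -0.1, -1.8]
finger_gap: 0.0494
```

```bash
python3 -c "
from h import *
rel(495.5,292,112,94);print(np.round(get_obs()['eef_rot'],3).tolist())"
```

```text
t 40.1 grasp [456.2 184.6 116.1] yaw 93.79 gap 49.4 F [ 0.1 -0.1 -1.8]
tool shift [ 45.8   6.9 104.7] ('turn', np.float64(-0.0036))
[[0.987, 0.144, -0.066], [0.071, -0.026, 0.997], [0.142, -0.989, -0.036]]
```

Call:
carry_out --pt "14 1 35 0" --pt "15 2 35 0" --pt "12 1 25 0" --pt "0 0 5 0" --pt "0 0 0 0"

```text
time_s: 40.6
position: [0.4677, 0.2907, 0.2758]
eef_rot: [[0.988, 0.139, -0.064], [0.07, -0.034, 0.997], [0.136, -0.99, -0.043]]
contact_force: [-0.5, -1.7, -1.2]
finger_gap: 0.0493
```

```bash
cat > pk.py <<'E'
from h import *
import sys
rel(float(sys.argv[1]),float(sys.argv[2]),float(sys.argv[3]),94)
t=sys.argv[4]
for n in("top","side"):
    p,d,X=cloud(n,n[0]+t);X=X*1000
    if n=="side": cv2.imwrite(f"pics/k{t}.png",cv2.resize(p[110:200,200:320],(800,600)))
    g=(p.max(-1).astype(int)-p.min(-1)<40)
    m=(X[...,2]>12)&(X[...,2]<150)&(np.hypot(X[...,0]-float(sys.argv[1]),X[...,1]-float(sys.argv[2]))<45)
    q=X[m]
    for z in range(12,110,8):
        s=q[(q[:,2]>z)&(q[:,2]<z+8)]
        if len(s)>5: print(n,z,len(s),"x",np.percentile(s[:,0],[2,98]).round(0),"y",np.percentile(s[:,1],[2,98]).round(0))
E
python3 pk.py 495.5 292 100 24
```

```text
t 40.6 grasp [490.9 285.1 110.5] yaw 93.69 gap 49.3 F [-0.5 -1.7 -1.2]
tool shift [ 3.6 10.8  7.1] ('turn', np.float64(-0.0054))
top 12 29 x [481. 523.] y [250. 324.]
top 20 8 x [497. 523.] y [251. 325.]
top 28 29 x [522. 537.] y [264. 326.]
top 36 128 x [517. 537.] y [260. 330.]
side 12 26 x [455. 524.] y [248. 316.]
side 20 23 x [456. 524.] y [249. 319.]
side 28 73 x [456. 536.] y [249. 323.]
side 36 53 x [456. 534.] y [250. 324.]
side 52 24 x [466. 509.] y [255. 283.]
side 60 27 x [466. 510.] y [254. 280.]
side 68 32 x [466. 512.] y [258. 280.]
side 76 31 x [467. 514.] y [257. 278.]
side 84 20 x [467. 506.] y [256. 283.]
side 92 20 x [466. 511.] y [250. 283.]
side 100 21 x [468. 512.] y [251. 278.]
side 108 23 x [467. 516.] y [249. 280.]
```

View pics/k24.png

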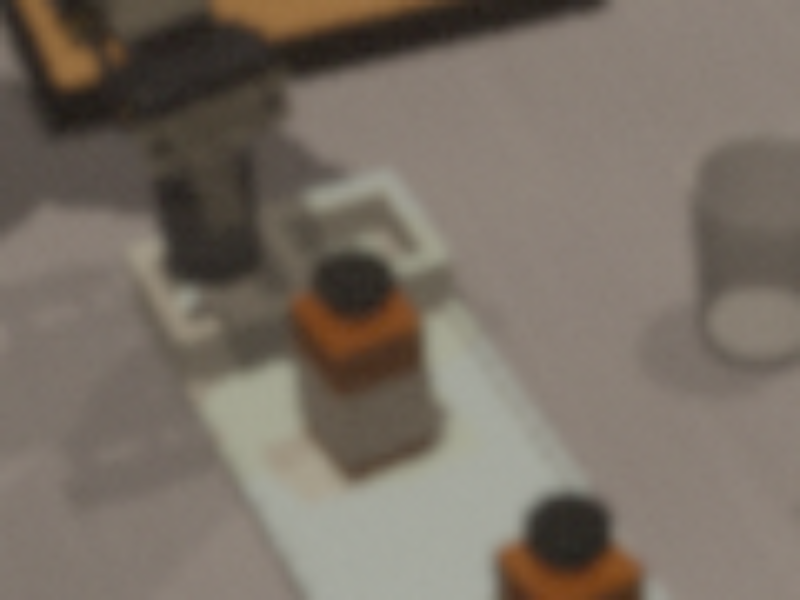

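Call:
carry_out --pt "4 0 8 0" --pt "0 0 0 0" --pt "-1 8 0 0" --pt "0 0 0 0"

```text
time_s: 41.1
position: [0.4715, 0.2941, 0.268]
eef_rot: [[0.989, 0.138, -0.058], [0.063, -0.035, 0.997], [0.135, -0.99, -0.044]]
contact_force: [-0.2, -1.0, -1.6]
finger_gap: 0.0494
```

```bash
python3 pk.py 494.5 292.3 68 25
```

```text
t 41.1 grasp [494.5 288.2 102.7] yaw 93.31 gap 49.4 F [-0.2 -1.  -1.6]
tool shift [-4.5 34.2  5.6] ('turn', np.float64(-0.012))
top 12 16 x [480. 523.] y [250. 293.]
top 20 7 x [487. 508.] y [250. 252.]
top 28 33 x [525. 537.] y [262. 320.]
top 36 97 x [523. 537.] y [265. 325.]
top 108 6 x [504. 515.] y [299. 308.]
side 12 25 x [456. 525.] y [248. 317.]
side 20 23 x [454. 525.] y [249. 318.]
side 28 66 x [455. 536.] y [249. 320.]
side 36 57 x [456. 536.] y [250. 326.]
side 44 21 x [470. 511.] y [259. 288.]
side 52 28 x [470. 513.] y [259. 283.]
side 60 31 x [471. 516.] y [259. 282.]
side 68 26 x [469. 518.] y [259. 281.]
side 76 26 x [470. 512.] y [259. 286.]
side 84 22 x [470. 514.] y [255. 285.]
side 92 28 x [470. 515.] y [248. 285.]
side 100 27 x [470. 519.] y [248. 287.]
side 108 30 x [475. 512.] y [248. 280.]
```

View pics/k25.png

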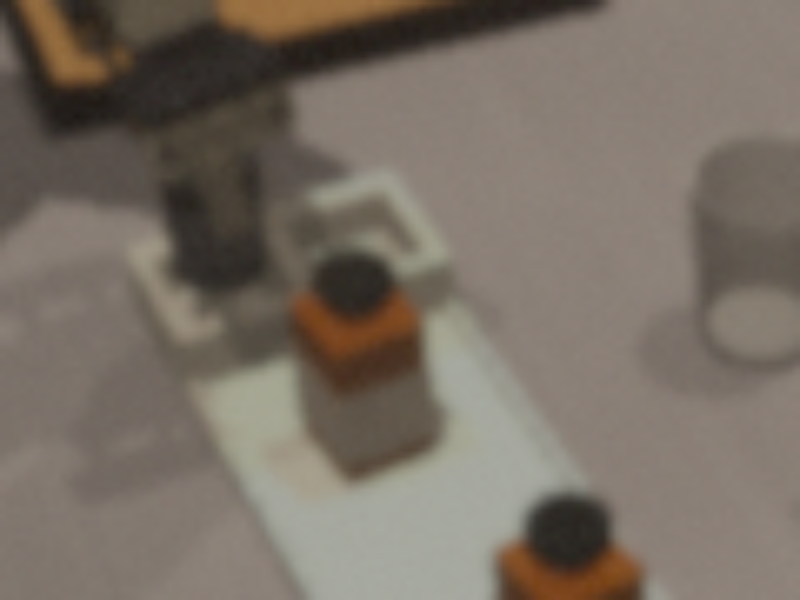

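Call:
carry_out --pt "0 0 5 0" --pt "0 0 0 0" --pt "-1 8 0 0" --pt "-1 8 0 0" --pt "0 0 0 0"

```text
time_s: 41.7
position: [0.4714, 0.299, 0.2512]
eef_rot: [[0.989, 0.139, -0.058], [0.063, -0.034, 0.997], [0.136, -0.99, -0.043]]
contact_force: [-0.7, -0.7, -1.7]
finger_gap: 0.0496
```

```bash
python3 pk.py 494.5 292.3 68 26
```

```text
t 41.7 grasp [494.6 293.3  85.9] yaw 93.34 gap 49.6 F [-0.7 -0.7 -1.7]
tool shift [-2.6 17.7 -0.2] ('turn', np.float64(-0.0116))
top 12 17 x [483. 523.] y [250. 294.]
top 20 6 x [490. 515.] y [251. 253.]
top 28 20 x [523. 537.] y [268. 321.]
top 36 110 x [520. 537.] y [265. 328.]
top 92 8 x [504. 515.] y [305. 315.]
side 12 23 x [455. 524.] y [248. 317.]
side 20 22 x [456. 525.] y [248. 319.]
side 28 86 x [455. 533.] y [248. 320.]
side 36 88 x [458. 535.] y [251. 324.]
side 44 28 x [469. 515.] y [265. 292.]
side 52 34 x [470. 518.] y [265. 289.]
side 60 22 x [470. 513.] y [263. 287.]
side 68 18 x [470. 514.] y [257. 296.]
side 76 24 x [472. 515.] y [251. 285.]
side 84 31 x [471. 516.] y [250. 282.]
side 92 36 x [475. 519.] y [252. 286.]
side 100 8 x [487. 499.] y [251. 256.]
side 108 16 x [484. 501.] y [248. 257.]
```

Call:
carry_out --pt "-1 7 1 0" --pt "-1 7 0 0" --pt "0 3 0 0" --pt "0 0 0 0"

```text
time_s: 42.2
position: [0.4723, 0.2994, 0.2336]
eef_rot: [[0.989, 0.14, -0.058], [0.063, -0.033, 0.997], [0.138, -0.99, -0.042]]
contact_force: [-1.2, 0.2, 5.9]
finger_gap: 0.0494
```

```bash
python3 pk.py 494.5 292.3 68 27 | head -2
```

```text
t 42.2 grasp [495.6 293.8  68.3] yaw 93.31 gap 49.4 F [-1.2  0.2  5.9]
tool shift [-1.3  0.2 -1.4] ('turn', np.float64(-0.0121))
```

Call:
carry_out --pt "0 0 0 0" --pt "0 0 0 0" --pt "0 0 0 0" --pt "-3 -20 0 0" --pt "-6 -40 0 0" --pt "-6 -40 0 0" --pt "-50 0 -20 0" --pt "0 0 0 0" --jaw 0.6

```text
time_s: 43.1
position: [0.3969, 0.2788, 0.3272]
eef_rot: [[0.989, 0.138, -0.055], [0.061, -0.035, 0.998], [0.135, -0.99, -0.043]]
contact_force: [-0.2, 0.6, -0.0]
finger_gap: 0.0744
```

```bash
cat > fin.py <<'E'
from h import *
import sys
p,d,X=cloud("top","tf"+sys.argv[1]);X=X*1000
m=(X[...,2]>55)&(X[...,2]<95)&(X[...,1]>240)&(X[...,1]<350)&(X[...,0]>440)&(X[...,0]<620)
n,l,s,c=cv2.connectedComponentsWithStats(m.astype(np.uint8))
for k in range(1,n):
    if s[k,4]<60: continue
    q=X[l==k]; r=cv2.minEnclosingCircle(q[:,:2].astype(np.float32)); print("inblock px",c[k].round(0),s[k,4],"circ",np.round(r[0],1),round(r[1],1),"z",np.percentile(q[:,2],[5,50,95]).round(1))
rel(0,0,0);print(np.round(get_obs()['eef_rot'],3).tolist())
E
python3 fin.py 28; python3 logg.py 28
```

```text
inblock px [137. 234.] 437 circ [493.9 293.1] 25.6 z [66.6 79.7 83. ]
t 43.15 grasp [424.4 276.  163.1] yaw 93.21 gap 74.4 F [1.3 1.6 1.2]
tool shift [-459.2  109.1 -245.2] 
[[0.988, 0.143, -0.056], [0.061, -0.031, 0.998], [0.141, -0.989, -0.04]]
px [455. 218.] 404 circ [ 535.9 -441.8] 25.5 z 69.5
```

View pics/tf28.png

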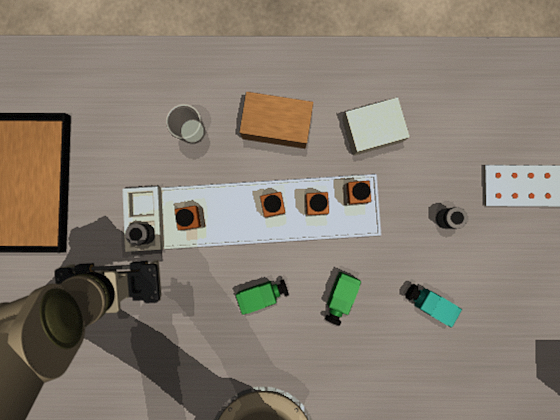

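Call:
carry_out --pt "15 -20 -45 0" --pt "15 -10 -45 0" --pt "10 0 -45 0" --pt "5 0 -45 0" --pt "5 0 -45 0" --pt "0 0 -45 0" --pt "0 0 -45 0" --pt "0 0 -45 0" --pt "0 0 -45 0" --pt "0 0 -45 0" --jaw 0.7

```text
time_s: 44.2
position: [0.4885, -0.1703, 0.3843]
eef_rot: [[0.985, 0.158, -0.07], [0.076, -0.031, 0.997], [0.156, -0.987, -0.043]]
contact_force: [1.5, 0.4, -0.5]
finger_gap: 0.0792
```

```bash
python3 -c "
from h import *
rel(536,-441,150,90);print(np.round(get_obs()['eef_rot'],3).tolist())"
```

```text
t 44.2 grasp [ 514.9 -175.5  219.5] yaw 94.03 gap 79.2 F [ 1.5  0.4 -0.5]
tool shift [ -10.3   80.2 -263.1] ('turn', np.float64(0.0703))
[[0.985, 0.158, -0.07], [0.076, -0.031, 0.997], [0.156, -0.987, -0.043]]
```

Call:
carry_out --pt "0 0 -45 0" --pt "0 0 -45 0" --pt "0 0 -45 0" --pt "0 10 -45 0" --pt "-5 20 -40 0" --pt "-5 25 -20 0" --pt "0 0 0 0"

```text
time_s: 44.9
position: [0.5058, -0.4367, 0.3366]
eef_rot: [[0.985, 0.164, -0.059], [0.066, -0.04, 0.997], [0.161, -0.986, -0.05]]
contact_force: [0.1, 1.0, -0.2]
finger_gap: 0.0791
```

```bash
python3 -c "
from h import *
rel(536,-441,100,90);print(np.round(get_obs()['eef_rot'],3).tolist())"; python3 logg.py 29
```

```text
t 44.9 grasp [ 533.2 -443.3  172. ] yaw 93.36 gap 79.1 F [ 0.1  1.  -0.2]
tool shift [-8.7 71.3  5.8] ('turn', np.float64(0.0587))
[[0.985, 0.164, -0.059], [0.066, -0.04, 0.997], [0.161, -0.986, -0.05]]
```

Call:
carry_out --pt "-4 25 2 0" --pt "-4 25 2 0" --pt "-2 20 1 0" --pt "0 0 0 0"

```text
time_s: 45.35
position: [0.5109, -0.4319, 0.2686]
eef_rot: [[0.983, 0.17, -0.062], [0.07, -0.04, 0.997], [0.167, -0.985, -0.051]]
contact_force: [-0.0, -0.3, 0.0]
finger_gap: 0.079
```

```bash
python3 -c "
from h import *
rel(536,-441.5,57,90);print(np.round(get_obs()['eef_rot'],3).tolist())
p,d,X=cloud('side','s30');cv2.imwrite('pics/s30c.png',cv2.resize(p[240:400,240:440],(750,600)))"
```

```text
t 45.35 grasp [ 539.3 -438.7  104.2] yaw 93.56 gap 79.0 F [-0.  -0.3  0. ]
tool shift [-11.3  46.   -0.2] ('turn', np.float64(0.0621))
[[0.983, 0.17, -0.062], [0.07, -0.04, 0.997], [0.167, -0.985, -0.051]]
```

View pics/s30c.png

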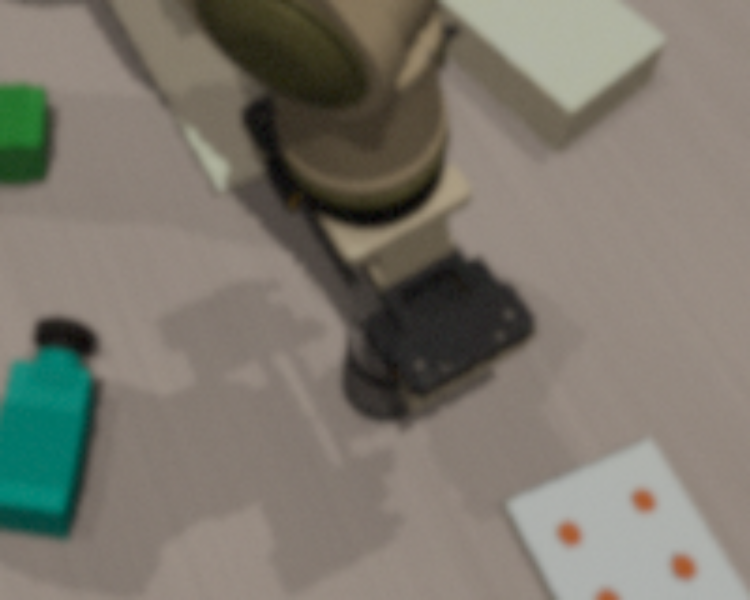

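Call:
carry_out --pt "-5 10 -1 0" --pt "0 0 -1 0" --pt "-3 17 0 0" --pt "-3 15 0 0" --pt "0 0 0 0"

```text
time_s: 45.9
position: [0.5099, -0.4367, 0.2311]
eef_rot: [[0.982, 0.178, -0.064], [0.073, -0.046, 0.996], [0.174, -0.983, -0.058]]
contact_force: [0.1, 0.3, -0.6]
finger_gap: 0.0789
```

```bash
python3 -c "
from h import *
rel(536,-441.5,57,90);print(np.round(get_obs()['eef_rot'],3).tolist())"
```

```text
t 45.9 grasp [ 539.6 -444.3   66.9] yaw 93.67 gap 78.9 F [ 0.1  0.3 -0.6]
tool shift [-5.   9.   3.6] ('turn', np.float64(0.0641))
[[0.982, 0.178, -0.064], [0.073, -0.046, 0.996], [0.174, -0.983, -0.058]]
```

Call:
carry_out --pt "-5 8 3 0" --pt "0 2 0 0" --pt "0 0 0 0"

```text
time_s: 46.2
position: [0.5063, -0.4347, 0.2204]
eef_rot: [[0.982, 0.179, -0.064], [0.073, -0.047, 0.996], [0.175, -0.983, -0.059]]
contact_force: [-0.9, -0.3, 0.0]
finger_gap: 0.0788
```

Call:
carry_out --pt "0 0 0 0" --pt "0 0 0 0" --pt "0 0 0 0" --pt "0 0 0 0" --pt "0 0 0 0" --pt "0 0 0 0" --jaw -1 --squeeze 20

```text
time_s: 46.8
position: [0.5067, -0.4351, 0.2217]
eef_rot: [[0.982, 0.18, -0.063], [0.073, -0.048, 0.996], [0.176, -0.982, -0.06]]
contact_force: [0.0, -1.1, -1.3]
finger_gap: 0.0502
```

```bash
python3 -c "
from h import *
rel(536,-441.5,57,90);print(np.round(get_obs()['eef_rot'],3).tolist())"
```

```text
t 46.8 grasp [ 536.8 -443.1   57.6] yaw 93.64 gap 50.2 F [ 0.  -1.1 -1.3]
tool shift [-0.8  0.4  1.7] ('turn', np.float64(0.0636))
[[0.982, 0.18, -0.063], [0.073, -0.048, 0.996], [0.176, -0.982, -0.06]]
```

Call:
carry_out --pt "0 -15 0 0" --pt "-2 -25 0 0" --pt "-10 -25 15 0" --pt "-12 0 40 0" --pt "-12 0 40 0" --pt "-10 0 40 0" --pt "-5 0 40 0" --pt "-2 0 40 0" --pt "0 0 0 0" --squeeze 30

```text
time_s: 47.7
position: [0.4241, -0.2158, 0.2716]
eef_rot: [[0.981, 0.182, -0.06], [0.07, -0.049, 0.996], [0.179, -0.982, -0.061]]
contact_force: [0.2, -1.1, -0.7]
finger_gap: 0.0499
```

```bash
python3 -c "
from h import *
rel(472,80,122,90);print(np.round(get_obs()['eef_rot'],3).tolist())"
```

```text
t 47.7 grasp [ 454.6 -224.   107.6] yaw 93.46 gap 49.9 F [ 0.2 -1.1 -0.7]
tool shift [ 41.  -25.8 300.9] ('turn', np.float64(0.0603))
[[0.981, 0.182, -0.06], [0.07, -0.049, 0.996], [0.179, -0.982, -0.061]]
```

Call:
carry_out --pt "5 -8 40 0" --pt "5 -8 40 0" --pt "5 -6 40 0" --pt "5 -4 40 0" --pt "5 -4 40 0" --pt "8 0 40 0" --pt "10 0 35 0" --pt "0 0 0 0"

```text
time_s: 48.5
position: [0.4486, 0.069, 0.299]
eef_rot: [[0.98, 0.195, -0.051], [0.061, -0.044, 0.997], [0.192, -0.98, -0.055]]
contact_force: [1.2, 0.9, -1.2]
finger_gap: 0.0495
```

```bash
python3 -c "
from h import *
rel(605,85,122,94);print(np.round(get_obs()['eef_rot'],3).tolist())"
```

```text
t 48.5 grasp [481.1  61.7 135.4] yaw 92.93 gap 49.5 F [ 1.2  0.9 -1.2]
tool shift [120.2  36.2  17.6] ('turn', np.float64(-0.0188))
[[0.98, 0.195, -0.051], [0.061, -0.044, 0.997], [0.192, -0.98, -0.055]]
```

Call:
carry_out --pt "39 8 4 0" --pt "39 8 4 0" --pt "30 6 4 0" --pt "0 0 0 0"

```text
time_s: 48.9
position: [0.5611, 0.0883, 0.3004]
eef_rot: [[0.979, 0.196, -0.057], [0.066, -0.039, 0.997], [0.194, -0.98, -0.051]]
contact_force: [0.1, -0.3, -2.3]
finger_gap: 0.0497
```

```bash
python3 -c "
from h import *
rel(605,200,125,94);print(np.round(get_obs()['eef_rot'],3).tolist())"
```

```text
t 48.9 grasp [593.9  81.8 136.8] yaw 93.26 gap 49.7 F [ 0.1 -0.3 -2.3]
tool shift [ 16.4   9.1 117.9] ('turn', np.float64(-0.0129))
[[0.979, 0.196, -0.057], [0.066, -0.039, 0.997], [0.194, -0.98, -0.051]]
```

Call:
carry_out --pt "8 2 20 0" --pt "8 2 40 0" --pt "3 0 40 0" --pt "0 0 40 0" --pt "-5 0 35 0" --pt "-15 0 25 0" --pt "0 0 0 0"

```text
time_s: 49.6
position: [0.5502, 0.2852, 0.2893]
eef_rot: [[0.98, 0.195, -0.044], [0.053, -0.037, 0.998], [0.193, -0.98, -0.046]]
contact_force: [0.3, -0.4, -2.6]
finger_gap: 0.0496
```

```bash
python3 pk.py 565.7 297 110 31;python3 -c "
from h import *
print(np.round(get_obs()['eef_rot'],3).tolist())"
```

```text
t 49.6 grasp [582.8 279.1 125.6] yaw 92.55 gap 49.6 F [ 0.3 -0.4 -2.6]
tool shift [-18.8  11.3  19.4] ('turn', np.float64(-0.0253))
top 20 6 x [523. 542.] y [297. 326.]
top 28 27 x [523. 542.] y [276. 326.]
top 36 99 x [525. 539.] y [271. 328.]
side 12 33 x [525. 596.] y [276. 327.]
side 20 30 x [524. 597.] y [257. 328.]
side 28 57 x [523. 603.] y [258. 336.]
side 36 54 x [524. 605.] y [260. 334.]
side 68 11 x [562. 579.] y [254. 275.]
side 76 11 x [564. 577.] y [253. 268.]
side 84 12 x [560. 581.] y [255. 275.]
side 92 13 x [561. 578.] y [255. 273.]
side 100 13 x [561. 576.] y [255. 274.]
side 108 13 x [561. 576.] y [255. 282.]
[[0.979, 0.198, -0.04], [0.048, -0.039, 0.998], [0.196, -0.979, -0.047]]
```

View pics/k31.png

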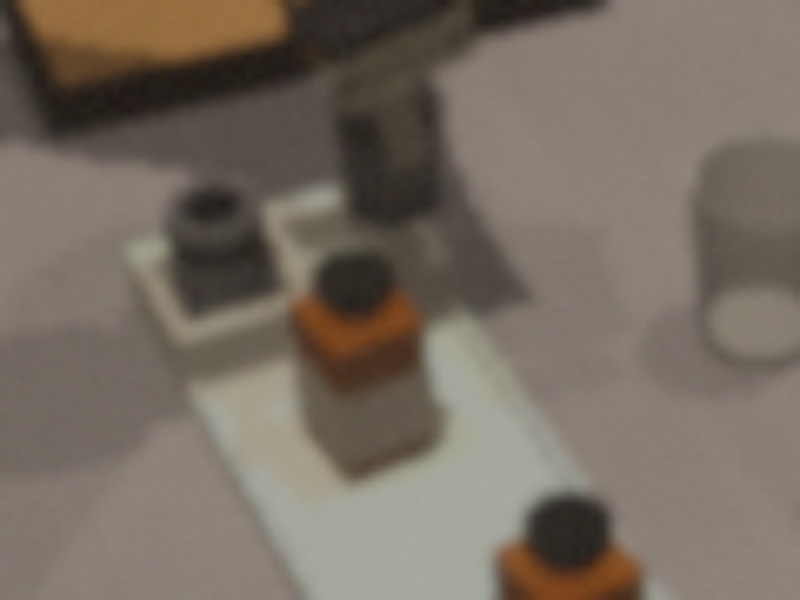

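Call:
carry_out --pt "-15 -3 10 0" --pt "-2 0 8 0" --pt "0 0 0 0" --pt "-2 10 0 0" --pt "0 0 0 0"

```text
time_s: 50.2
position: [0.5373, 0.2915, 0.281]
eef_rot: [[0.979, 0.201, -0.03], [0.039, -0.04, 0.998], [0.2, -0.979, -0.047]]
contact_force: [-0.3, -0.0, -2.3]
finger_gap: 0.0494
```

```bash
python3 pk.py 566.5 297 100 32
```

```text
t 50.2 grasp [570.9 284.9 117.5] yaw 91.72 gap 49.4 F [-0.3 -0.  -2.3]
tool shift [-7.4 15.8 13. ] ('turn', np.float64(-0.0398))
side 12 16 x [530. 597.] y [268. 327.]
side 20 20 x [524. 596.] y [257. 324.]
side 28 39 x [525. 605.] y [254. 330.]
side 36 52 x [524. 604.] y [258. 331.]
side 60 24 x [550. 592.] y [257. 277.]
side 68 27 x [549. 589.] y [257. 275.]
side 76 29 x [548. 593.] y [256. 283.]
side 84 33 x [548. 594.] y [257. 281.]
side 92 17 x [549. 591.] y [255. 281.]
side 100 19 x [548. 592.] y [257. 286.]
side 108 15 x [548. 593.] y [261. 276.]
```

View pics/k32.png

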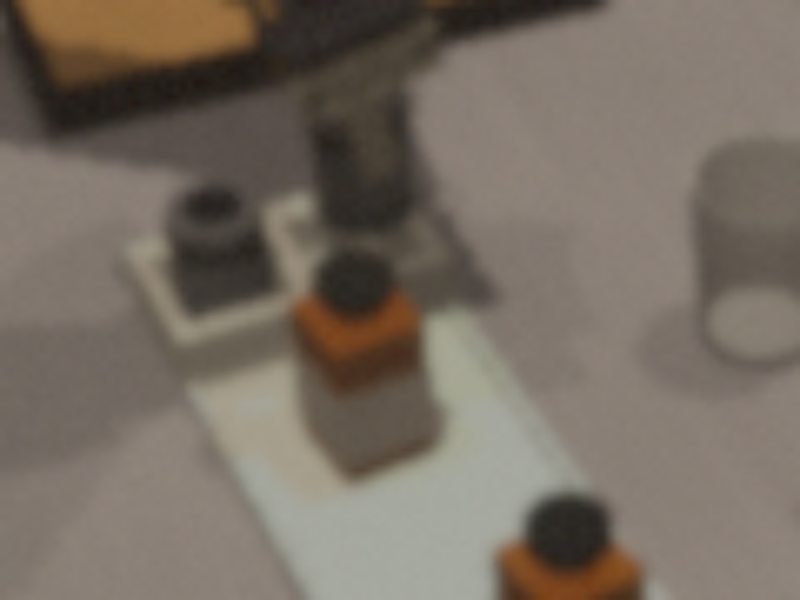

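Call:
carry_out --pt "-6 0 13 -0.03" --pt "0 0 0 0" --pt "-3 14 1 0" --pt "0 0 0 0"

```text
time_s: 50.7
position: [0.531, 0.3061, 0.2653]
eef_rot: [[0.977, 0.203, -0.063], [0.072, -0.039, 0.997], [0.2, -0.978, -0.053]]
contact_force: [-0.9, 1.0, -1.5]
finger_gap: 0.0498
```

```bash
python3 pk.py 566.5 297 85 33
```

```text
t 50.7 grasp [564.8 299.6 101.9] yaw 93.6 gap 49.8 F [-0.9  1.  -1.5]
tool shift [-1.9 17.  -1.8] ('turn', np.float64(-0.007))
top 12 10 x [565. 586.] y [255. 258.]
top 20 20 x [553. 588.] y [255. 258.]
top 28 30 x [548. 604.] y [255. 320.]
top 36 70 x [555. 604.] y [256. 320.]
side 12 14 x [524. 596.] y [288. 327.]
side 20 21 x [524. 598.] y [255. 325.]
side 28 43 x [524. 606.] y [254. 327.]
side 36 45 x [526. 602.] y [260. 333.]
side 44 16 x [544. 591.] y [272. 290.]
side 52 30 x [543. 582.] y [271. 296.]
side 60 29 x [543. 585.] y [273. 295.]
side 68 27 x [544. 588.] y [272. 290.]
side 76 23 x [542. 589.] y [270. 296.]
side 84 17 x [542. 588.] y [265. 295.]
side 92 24 x [542. 585.] y [257. 297.]
side 100 33 x [542. 586.] y [255. 290.]
side 108 26 x [548. 588.] y [256. 290.]
```

Call:
carry_out --pt "-1 8 0 0" --pt "-1 8 0 0" --pt "0 0 0 0"

```text
time_s: 51.1
position: [0.5335, 0.3049, 0.2506]
eef_rot: [[0.977, 0.206, -0.062], [0.071, -0.038, 0.997], [0.203, -0.978, -0.052]]
contact_force: [-0.2, -0.2, -2.0]
finger_gap: 0.0496
```

```bash
python3 pk.py 566.5 298 68 34| grep -E "t |tool|side (44|52|60)"
```

```text
t 51.1 grasp [568.  298.6  87.3] yaw 93.54 gap 49.6 F [-0.2 -0.2 -2. ]
tool shift [-5.4 18.6  0.5] ('turn', np.float64(-0.008))
side 44 22 x [544. 586.] y [270. 292.]
side 52 25 x [545. 587.] y [269. 301.]
side 60 22 x [547. 591.] y [270. 290.]
```

Call:
carry_out --pt "-5 7 0 0" --pt "-2 7 0 0" --pt "0 0 0 0"

```text
time_s: 51.5
position: [0.5294, 0.3037, 0.2352]
eef_rot: [[0.976, 0.207, -0.061], [0.071, -0.038, 0.997], [0.204, -0.978, -0.051]]
contact_force: [-0.4, 0.2, -2.3]
finger_gap: 0.0493
```

```bash
python3 pk.py 566 298 68 35| grep -E "t |tool|side (44|52|60)"
```

```text
t 51.5 grasp [564.  297.5  72. ] yaw 93.52 gap 49.3 F [-0.4  0.2 -2.3]
tool shift [1.1 4.3 0.6] ('turn', np.float64(-0.0083))
side 44 20 x [543. 584.] y [270. 290.]
side 52 16 x [541. 586.] y [265. 299.]
side 60 24 x [541. 586.] y [257. 294.]
```

Call:
carry_out --pt "-1 4 0 0" --pt "0 2 0 0" --pt "0 0 0 0"

```text
time_s: 51.9
position: [0.5307, 0.3034, 0.2307]
eef_rot: [[0.976, 0.21, -0.061], [0.07, -0.036, 0.997], [0.207, -0.977, -0.05]]
contact_force: [-2.8, 0.6, 1.0]
finger_gap: 0.0499
```

```bash
python3 -c "
from h import *
rel(566,298,68)"
```

```text
t 51.9 grasp [565.7 297.4  67.6] yaw 93.5 gap 49.9 F [-2.8  0.6  1. ]
tool shift [ 0.4 -0.4  0.5]
```

Call:
carry_out --pt "0 0 0 0" --pt "0 0 0 0" --pt "0 0 0 0" --pt "4 -19 0 0" --pt "8 -39 0 0" --pt "8 -39 0 0" --pt "8 -39 0 0" --pt "0 0 0 0" --jaw 0.6

```text
time_s: 52.7
position: [0.5304, 0.3098, 0.3734]
eef_rot: [[0.976, 0.209, -0.059], [0.068, -0.039, 0.997], [0.207, -0.977, -0.052]]
contact_force: [0.1, -0.4, 0.1]
finger_gap: 0.0745
```

Call:
carry_out --pt "-45 0 30 0" --pt "-45 0 30 0" --pt "-45 0 30 0" --pt "-45 0 30 0" --pt "-30 0 30 0" --pt "0 0 0 0" --pt "0 0 0 0"

```text
time_s: 53.4
position: [0.3209, 0.4427, 0.3206]
eef_rot: [[0.975, 0.215, -0.057], [0.067, -0.04, 0.997], [0.212, -0.976, -0.053]]
contact_force: [0.6, -0.7, -0.2]
finger_gap: 0.0745
```

```bash
python3 fin.py 40; python3 caps.py 40; python3 -c "
from h import *
p,d,X=cloud('side','s40');cv2.imwrite('pics/s40c.png',cv2.resize(p[110:300,180:440],(800,585)))"
```

```text
inblock px [136. 203.] 430 circ [566.1 297.1] 25.5 z [66.6 79.7 82.7]
inblock px [137. 234.] 436 circ [494.2 293.2] 25.4 z [64.8 79.7 82.9]
t 53.45 grasp [356.7 436.2 157.4] yaw 93.26 gap 74.2 F [-1.   0.4  0.2]
tool shift [-410.2   94.4 -406.4] 
[[0.975, 0.214, -0.057], [0.067, -0.039, 0.997], [0.211, -0.976, -0.053]]
cap px [361. 191.] 259 xy [ 592.5 -214.3] z 113.6 [111.3 115.8] minmax y -234.0 -195.0 x 573.0 612.0
cap px [272. 204.] 252 xy [563.8 -18.3] z 113.4 [111.3 115.4] minmax y -37.0 1.0 x 545.0 583.0
cap px [318. 203.] 259 xy [ 566.3 -120. ] z 113.3 [111.4 115.5] minmax y -138.0 -101.0 x 548.0 586.0
cap px [184. 218.] 262 xy [532.  175.2] z 113.7 [111.6 115.8] minmax y 156.0 195.0 x 513.0 551.0
floor 5.55581929841414
```

View pics/s40c.png

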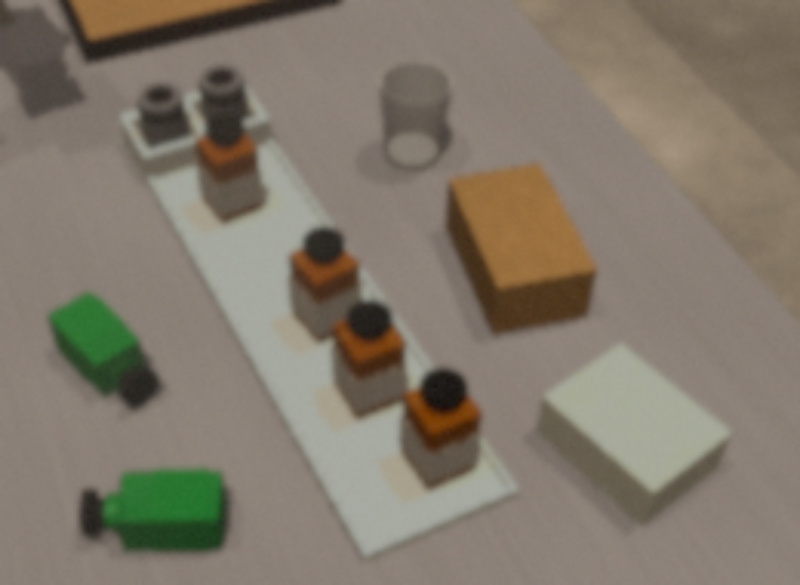

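View pics/tf40.png

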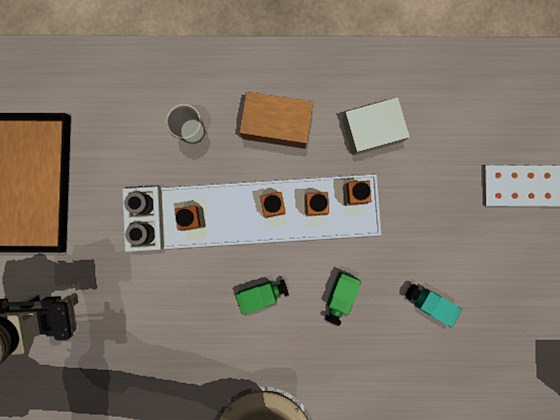

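```bash
python3 -c "
from workcell import *
print(sign_off())"
```

```text
the job is handed in; nothing more can be done
None
```

The job is handed in at about 53 s. All four bottles stand in the lane with their stoppers home, and each pocket holds one logger.

**Bottles:** Two toppled bottles were present. I gripped each by its stopper and lifted it so it swung upright, then set it down. An earlier try at gripping one by its body slipped, and that bottle dropped back onto the lane, lying as before. I then pressed all four stoppers until the force rose sharply (about 40–67 N).

**Loggers:** One logger was knocked about 4 cm aside mid-run. I found it again in the camera image before picking it up.

**Last checks (top and side cameras, gripper clear):**
- **Stoppers:** All four tops read 113.3–113.7 mm, against a nominal 114 mm when home.
- **Loggers:** Both tops read 79.7 mm, against 80 mm when resting on the pocket floor. They sit within about 1 mm of the pocket centres.
- **Other items:** The beaker and boxes look unmoved in the final pictures.

**Not as intended:**
- **Early pressing:** The two toppled bottles' stoppers already read home before the pressing round, probably pushed in while I set the bottles down. I pressed them again in turn.
- **Tool tilt:** The tool drifted about 12° off vertical over the run. The loggers still went in upright.

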